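# Load the lamp dryer

## Robot

A 6-joint arm with a two-finger parallel gripper is mounted at the origin on the work surface. World frame = base frame: x ahead of the robot, y to its left, z up, the work surface at z = 0. Lengths are in m, angles in rad, forces in N, time in s.
With the tool pointing down it reaches from about 0.4 to 0.825 m from the base axis. Payload 7 kg.
Tool frame: the origin (TCP) lies on the centre line of the jaws, within the pads' length; the fingertips stand 22 mm ahead of it and the grasp point (between the pads) lies 3 mm ahead of it; z points along the fingers, y is the line along which they close (so a half turn about z gives the same grasp; the last joint's range is limited). The gripper opens to 88 mm and grips with 3 to 60 N. Pads are 19 mm wide; open, the fingers measure 130 mm over their backs; the gripper's body (78 mm by 193 mm) begins 47 mm behind the grasp point.
Start: joints at [1.53, 0.359, 0.012, 0, -1.224, -0.288], TCP at [0.218, 0.639, 0.249] pointing down, gripper open.
Joint ranges: [-3.07, 3.07], [-1.43, 2.12], [-1.02, 1.25], [-3.03, 1.67], [-3.05, -0], [-3.03, 3.03]. Speed limits (rad/s): [2.39, 2.39, 3.01, 3.14, 3.14, 3.14].

## Interface

Orientations are given as [roll, pitch, yaw] about the fixed x, y, z axes, in that order (R = Rz(yaw) Ry(pitch) Rx(roll)).
In Python, from station import arm gives the robot as it stands.
- The arm moves only by the tool arm_command, never from a script. Its argument "series" is one flat list of numbers, 7 for each row, row after row: the turn, a rotation vector about the tool's x, y, z each as a share of 90 degrees, from -1 to 1, then the shift along the tool's x, y, z each as a share of 0.1 m, from -1 to 1, then the opening, from 0 (shut) to 1 (fully open). A call has 1 to 8 rows; each row is the pose to reach, as a shift and turn from the pose commanded when the call began, along the tool's axes at that moment; what a row does not reach only later rows make up. A row lasts 1/8 s, in which the tool goes at most 62.5 mm and 10.7 degrees, less where a joint would pass 70% of its speed; a pose out of reach is approached as far as the arm can. A call with a number of a shift or a turn outside -1 to 1 is refused whole. A call with a gripper value outside its range is refused whole. The fingers move at their own pace and stop on an object; "force" is the grip in N (left out, the last holds). Time passes only in rows, so rows that repeat a pose let the fingers close. It gives the time, the measured TCP pose, the force, the opening and the grip force at its end, in the units of the state.
- arm.get_state(): the state, without advancing time (a new reading comes with each control period).
- arm.grab_frame(name): name is "side" or "top"; returns the picture (384x512x3 uint8, blue, green, red); there is no depth.
- arm.camera_model(name): a dict with "fovy" (degrees; the focal length in pixels is half the picture's height over the tangent of half this angle, whatever the lens; pixels are square), "cx", "cy" (the principal point, pixels), "pose" (4x4, takes a point from camera to world coordinates). Camera axes: x right, y down, z forward; pixel columns grow to the right and rows downward; lengths in m; the calibration is good to about 2 mm. A picture is of the moment at which its call begins. camera_model takes no time and is no camera call.
- arm.job_done(): hands the job in; it is judged then, once.
The state is a dict: "t": time; "q": joint angles; "qd": joint speeds; "joint_efforts": joint torques, N m; "eef_pos": TCP position; "ee_rot": TCP orientation; "force": force on the tool from outside, world axes, zero at the start; "moment": the same for the moment, N m; "width": finger opening in m; "gripper_force": force on a finger pad.
Only numpy, scipy, OpenCV 4.12 (cv2) and the standard library are available. Lean on these libraries where they do the work, as an engineer would, in place of code of your own. Each camera call takes 0.05 s, during which the arm holds its last target. There are 200 camera calls.

## Task

Stop the dryer by pushing its mushroom stop down until it stays down, then lift the hood off and set it down on the cork mat. Stand every gilt cup lamp upright on the dryer's raised deck, inside its rim, put the hood back fully down over them, and last twist the mushroom clockwise so that it springs up again. Leave the other ware and the painting things where they are.

Things in the scene. Friction and masses are not known exactly. Their poses are not given: they have to be found in the camera images.
- dryer: fixed drying station, a grey square base 230 x 230 mm, 20 mm high, with a dark square deck 180 x 180 mm in its middle, 10 mm higher, with a steel rim 4 mm wide and 8 mm high along its edges. Origin: centre of the underside; z up, x and y along the sides. Ledge for the hood at 20 mm, deck floor at 30 mm. Four lamps fit on the deck two by two, each 43 mm from the centre in x and y.
- hood: loose aluminium hood, an open-bottomed box 196 x 196 mm outside, 190 x 190 inside, 90 high, 0.45 kg. Origin: centre of its lower rim; z up. On top a wooden bar handle, 110 mm along the hood's y, 14 x 14 mm thick, its middle 128 mm above the origin, 31 mm clear below. Fitted, it stands on the ledge around the deck with 5 mm play on each side, its origin 20 mm above the dryer's.
- mat: cork mat fixed to the table, 200 x 200 x 4 mm. Origin: centre of the underside, top at 4 mm; x and y along the sides.
- stop (a joint): travel of the mushroom stop on the yellow stop box, m: 0 = up (running), 0.008 = down (stopped). It resists with about 5 N, snaps down past half way and stays down by itself.
- stop_knob (a joint): twist of the mushroom head, rad, growing clockwise seen from above: 0 = rest, 1.1 = end. When the head is down, a twist of about 1 rad cams it up again; let go, the head turns slowly back to 0.
- stop_top (a point): centre of the top face of the mushroom head, which is round, 44 mm across and 25 mm thick, upright on a steel stem; z up. The head's top is 97 mm above the table when up, 89 mm when down; the yellow box below it is 90 x 90 x 50 mm.
- lamp1: gilt clay oil lamp, one of two to four (may be absent): a saucer 72 mm across, 9 mm high, a stem, and a round oil cup 43 mm across from 24 to 54 mm height, with a spout that sticks out to 30 mm from the axis along the lamp's +x near the cup's top. 0.16 kg. Origin: centre of the underside, z up. Grip the cup from above across the lamp's y, 40 mm above its foot.
- lamp2: gilt clay oil lamp, one of two to four (may be absent): a saucer 72 mm across, 9 mm high, a stem, and a round oil cup 43 mm across from 24 to 54 mm height, with a spout that sticks out to 30 mm from the axis along the lamp's +x near the cup's top. 0.16 kg. Origin: centre of the underside, z up. Grip the cup from above across the lamp's y, 40 mm above its foot.
- lamp3: gilt clay oil lamp, one of two to four (may be absent): a saucer 72 mm across, 9 mm high, a stem, and a round oil cup 43 mm across from 24 to 54 mm height, with a spout that sticks out to 30 mm from the axis along the lamp's +x near the cup's top. 0.16 kg. Origin: centre of the underside, z up. Grip the cup from above across the lamp's y, 40 mm above its foot.
- lamp4: gilt clay oil lamp, one of two to four (may be absent): a saucer 72 mm across, 9 mm high, a stem, and a round oil cup 43 mm across from 24 to 54 mm height, with a spout that sticks out to 30 mm from the axis along the lamp's +x near the cup's top. 0.16 kg. Origin: centre of the underside, z up. Grip the cup from above across the lamp's y, 40 mm above its foot.
- saucer: plain gilt saucer without a cup, 72 mm across, 12 mm high, bystander. Origin: centre of the underside.
- pot: small terracotta pot, 70 mm across, 54 mm high, bystander. Origin: centre of the underside.
- jar: paint jar, 60 mm across, 75 mm high, bystander. Origin: centre of the underside.
- brush: paint brush, 170 mm long, lying flat along its x, bystander. Origin: its middle, at the table.
- vase: terracotta vase, 80 mm across, 110 mm high, bystander. Origin: centre of the underside.
- thinner: grey bottle, 56 mm across, 130 mm high, bystander. Origin: centre of the underside.
Not all that is in view belongs to the job. Leave any black or purple look-alike of the lamp3 alone.

How it is judged:
On the way, in this order (a step that is already met when the one before it is completed fails the run):
1. the mushroom stop is pushed down and stays down (value of joint stop above 0.0065 m and contact force between each of the arm, the fingers and stop_knob below 0.5 N), for 0.2 s.
2. the hood stands on the cork mat, let go (horizontal distance between hood and mat below 0.045 m and z of hood in the frame of mat below 0.012 m and angle between hood's own z axis and vertical below 0.08 rad and contact force between the fingers and hood below 0.5 N), for 0.2 s.
3. every lamp present stands upright on the deck, its middle within 55 mm of the deck's middle in the deck's x and y (x of lamp1 in the frame of dryer between -0.055 and 0.055 m and y of lamp1 in the frame of dryer between -0.055 and 0.055 m and z of lamp1 in the frame of dryer between 0.026 and 0.036 m and angle between each of lamp1, lamp2, lamp3, lamp4's own z axis and vertical below 0.08 rad and x of lamp2 in the frame of dryer between -0.055 and 0.055 m and y of lamp2 in the frame of dryer between -0.055 and 0.055 m and z of lamp2 in the frame of dryer between 0.026 and 0.036 m and x of lamp3 in the frame of dryer between -0.055 and 0.055 m and y of lamp3 in the frame of dryer between -0.055 and 0.055 m and z of lamp3 in the frame of dryer between 0.026 and 0.036 m and x of lamp4 in the frame of dryer between -0.055 and 0.055 m and y of lamp4 in the frame of dryer between -0.055 and 0.055 m and z of lamp4 in the frame of dryer between 0.026 and 0.036 m), for 0.2 s.
4. the hood is back on the dryer's ledge, all the way down (z of hood in the frame of dryer below 0.0245 m and horizontal distance between hood and dryer below 0.012 m and angle between hood's own z axis and vertical below 0.05 rad), for 0.2 s.
5. the mushroom is twisted clockwise and has come up (value of joint stop_knob above 0.3 rad and value of joint stop below 0.002 m), for 0.04 s.
At the end, for the whole second after the job is handed in: Every lamp present is upright (0.08 rad) on the deck, middle within 55 mm of the deck's middle along its x and y; the hood is seated at rest (under 4.5 mm off the ledge, within 12 mm of the middle, tilt under 0.05 rad); the mushroom is less than 2 mm pressed (all of step 3 and all of step 4 and value of joint stop below 0.002 m and linear speed of hood below 0.02 m/s); the robot touches nothing.
It fails at once if the hood is lifted more than 20 mm while the stop is up (value of joint stop below 0.003 m and z of hood in the frame of dryer above 0.04 m).
It fails at once if a bystander is moved more than 60 mm (distance of any of saucer, pot, jar, brush, vase, thinner from where it was at the start of the episode above 0.06 m).
It fails at once if a bystander is tipped over (angle between any of saucer, pot, jar, vase, thinner's own z axis and vertical above 0.6 rad).
Of lamp1, lamp2, lamp3, lamp4 only 2 to 4 are there at a start; the rules pass over those that are not, and their reading is None.
At some moment in a run one of lamp1, lamp2, lamp3, lamp4 may be knocked a few centimetres aside while the robot is not near it.
Once in a run the grip may slacken for a moment while it holds something.
It also fails if it takes over 210 s, if anything falls off the work surface, if the arm or the gripper's body presses on something with over 40 N, if the wrist force passes 120 N, or if a joint passes its speed limit or range.

## Working session

There is one attempt and no reset: what is moved stays moved. The work goes in short steps, Python scripts to look and compute and a tool call to move; the robot and the scene stay as the last step left them, time stands still between calls to the robot, and variables do not carry over. Pictures are saved under pics/ and viewed, at most 16 in all, crops included, and the job is handed in when it is done.

Besides the shell and the picture viewer there is one more tool, called after "Call:" as name(argument=value, ...) on one line, values as JSON. arm_command: Moves the arm, as the interface text tells. Its arguments: {"type":"object","properties":{"series":{"type":"array"},"force":{"type":"number"}},"required":["series"]}

```bash
mkdir -p pics; ls
python3 - <<'E'
from station import arm
import cv2,numpy as np
for n in("top","side"):
    im=arm.grab_frame(n); cv2.imwrite(f"pics/{n}0.png",im)
    c=arm.camera_model(n); print(n,c["fovy"],c["cx"],c["cy"],{k:v for k,v in c.items() if k not in("pose","fovy","cx","cy")});print(np.round(c["pose"],3))
print(arm.get_state())
E
```

```text
pics
top 55.679445119207486 256.28335505113216 198.3601602834849 {}
[[ 0.024 -0.992  0.121  0.424]
 [-1.    -0.024 -0.005 -0.077]
 [ 0.008 -0.121 -0.993  1.1  ]
 [ 0.     0.     0.     1.   ]]
side 47.019102917837614 255.56192507294196 187.03835545080142 {}
[[ 0.992 -0.09   0.091  0.433]
 [-0.128 -0.712  0.69  -0.828]
 [ 0.003 -0.696 -0.718  0.871]
 [ 0.     0.     0.     1.   ]]
{'t': 0.1, 'q': array([ 1.53012954e+00,  3.59350990e-01,  1.11900157e-02, -3.28711542e-04,
       -1.22405331e+00, -2.88079804e-01]), 'qd': array([ 8.66846616e-05, -1.83474032e-03,  1.18524343e-03,  1.59549890e-03,
       -4.12686512e-04, -3.71826643e-04]), 'joint_efforts': array([-1.51593900e-03, -5.84161305e+01,  2.93755174e+01,  7.01574057e+00,
        1.02307118e-02, -5.73067268e-05]), 'eef_pos': array([0.21782832, 0.63849312, 0.24770679]), 'ee_rot': array([ 3.14014532e+00, -1.06607406e-04, -3.28858440e-01]), 'force': array([ 0.06346494, -0.03660701, -0.07062588]), 'moment': array([ 0.0193326 ,  0.0394511 , -0.02593999]), 'gripper_force': 0.0, 'width': 0.08751364116276046}
```

View pics/top0.png

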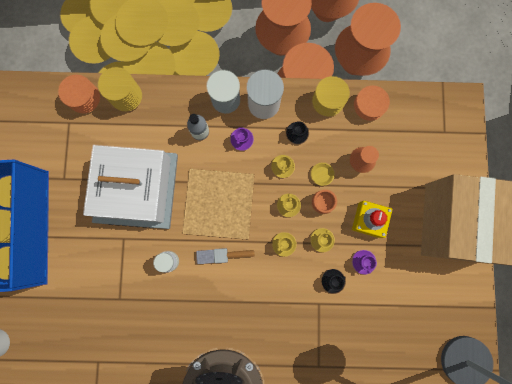

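View pics/side0.png

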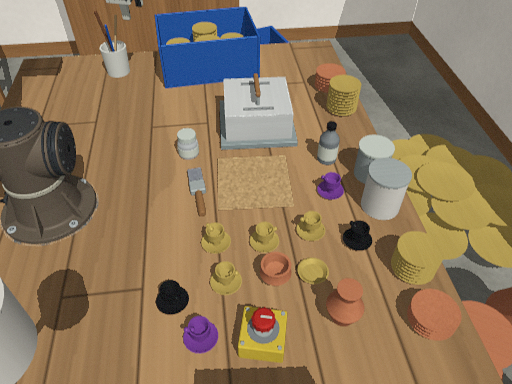

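```bash
cat > h.py <<'E'
from station import arm
import cv2,numpy as np
from scipy.spatial.transform import Rotation as R
def cam(n):
    c=arm.camera_model(n); f=192/np.tan(np.radians(c["fovy"])/2); return f,c["cx"],c["cy"],np.array(c["pose"])
def ray(n,u,v):
    f,cx,cy,P=cam(n); d=P[:3,:3]@np.array([(u-cx)/f,(v-cy)/f,1]); return P[:3,3],d
def onz(n,u,v,z):
    o,d=ray(n,u,v); return o+d*(z-o[2])/d[2]
def tri(pt,ps):
    o,d=ray("top",*pt);p,e=ray("side",*ps)
    s=np.linalg.lstsq(np.c_[d,-e],p-o,rcond=None)[0]; a=o+d*s[0];b=p+e*s[1]
    return (a+b)/2,np.linalg.norm(a-b)
def proj(n,X):
    f,cx,cy,P=cam(n); c=P[:3,:3].T@(np.array(X)-P[:3,3]); return c[:2]/c[2]*f+[cx,cy]
E
python3 - <<'E'
import cv2,numpy as np
t=cv2.imread("pics/top0.png");s=cv2.imread("pics/side0.png")
a=cv2.resize(t[140:275,255:405],None,fx=4,fy=4,interpolation=2)
cv2.imwrite("pics/c1.png",a)
b=cv2.resize(s[200:370,150:350],None,fx=3.5,fy=3.5,interpolation=2)
cv2.imwrite("pics/c2.png",b)
c=cv2.resize(t[130:270,75:265],None,fx=4,fy=4,interpolation=2)
cv2.imwrite("pics/c3.png",c)
E
```

```text
(no output)
```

View pics/c1.png

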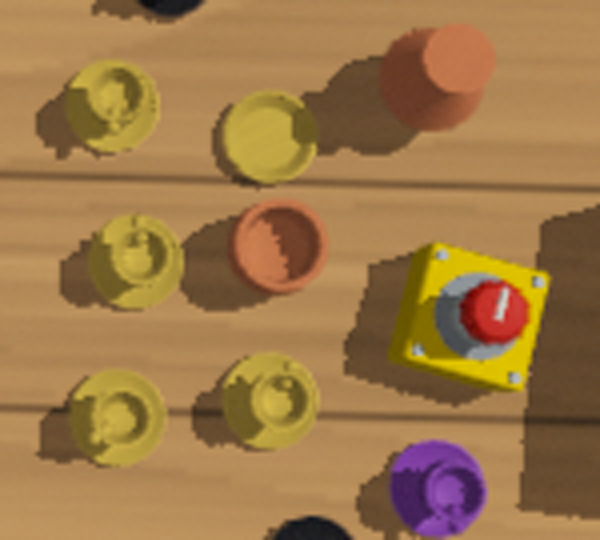

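View pics/c3.png

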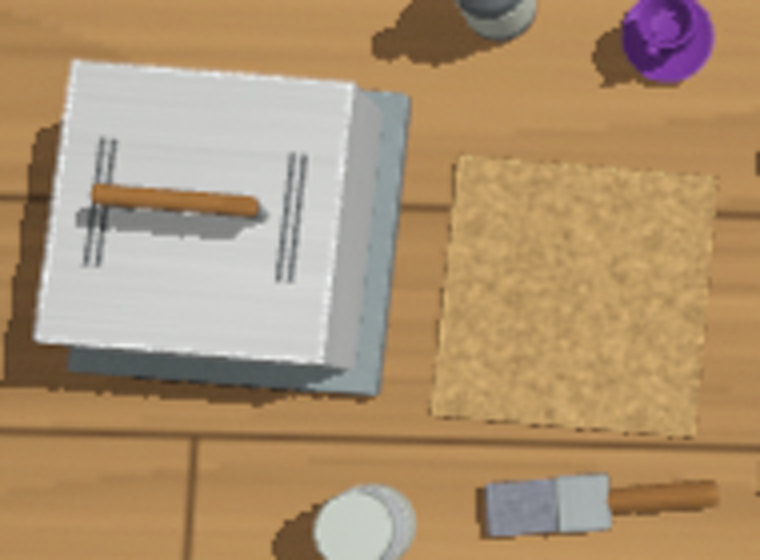

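```bash
cat > meas.py <<'E'
from h import *
from sys import argv
def comps(im,mask,amin):
    n,l,st,ce=cv2.connectedComponentsWithStats(mask.astype(np.uint8)); return [(l==i,st[i],ce[i]) for i in range(1,n) if st[i,4]>amin]
def yellow(im):
    h=cv2.cvtColor(im,cv2.COLOR_BGR2HSV).astype(int); return (h[...,0]>=23)&(h[...,0]<=33)&(h[...,1]>110)
def saucers(im):
    m=cv2.morphologyEx(yellow(im).astype(np.uint8),cv2.MORPH_OPEN,np.ones((3,3)))
    r=[]
    for mm,st,c in comps(im,m,200):
        k=cv2.findContours(mm.astype(np.uint8),0,2)[0][0]; (u,v),rad=cv2.minEnclosingCircle(k); r.append((u,v,rad,st[4]))
    return r
E
python3 - <<'E'
from meas import *
t=cv2.imread("pics/top0.png")
for u,v,r,a in saucers(t): print("Y",np.round([u,v,r,a],1),np.round(onz("top",u,v,.009),4))
h=cv2.cvtColor(t,cv2.COLOR_BGR2HSV).astype(int)
red=((h[...,0]<6)|(h[...,0]>174))&(h[...,1]>190)&(h[...,2]>80)
for m,st,c in comps(t,red,60): 
    k=cv2.findContours(m.astype(np.uint8),0,2)[0][0]; print("R",st,c,np.round(cv2.minEnclosingCircle(k)[0],1),np.round(onz("top",*c,.095),4))
# mat from crop corners (crop px/4 + offset)
def cr(p): return (p[0]/4+75-.375,p[1]/4+130-.375)
mc=[onz("top",*cr(p),.004) for p in [(458,156),(717,175),(694,437),(432,414)]]
print("mat",np.round(np.mean(mc,0),4),[np.round(np.linalg.norm(mc[i]-mc[i-1]),3) for i in range(4)],np.degrees(np.arctan2(*(mc[1]-mc[0])[[1,0]])))
hc=[onz("top",*cr(p),.110) for p in [(72,60),(355,83),(325,362),(35,342)]]
print("hood",np.round(np.mean(hc,0),4),[np.round(np.linalg.norm(hc[i]-hc[i-1]),3) for i in range(4)],[np.degrees(np.arctan2(*(b-a)[[1,0]])) for a,b in((hc[0],hc[1]),(hc[3],hc[2]),(hc[0],hc[3]))])
ha=[onz("top",*cr(p),.155) for p in [(93,194),(258,206)]]
print("handle",np.round(np.mean(ha,0),4),np.linalg.norm(ha[1]-ha[0]),np.degrees(np.arctan2(*(ha[1]-ha[0])[[1,0]])))
db=[onz("top",*cr(p),.02) for p in [(410,95),(379,396)]]
print("dryer side",np.round(db,4),np.linalg.norm(db[1]-db[0]),np.degrees(np.arctan2(*(db[1]-db[0])[[1,0]])))
d=(db[1]-db[0])/np.linalg.norm(db[1]-db[0]); n=np.array([-d[1],d[0],0]); n*=np.sign(n[1]); print("dryer c",np.mean(db,0)+n*.115)
E
```

```text
Y [  146.8    22.2    86.1 10780. ] [1.1179 0.2822 0.009 ]
Y [332.4  94.   17.7 863. ] [ 0.8933 -0.3131  0.009 ]
Y [282.6 165.9  11.1 248. ] [ 0.6597 -0.1602  0.009 ]
Y [322.4 173.6  11.5 323. ] [ 0.6385 -0.2819  0.009 ]
Y [  6.5 191.5  14.9 301. ] [0.56   0.6713 0.009 ]
Y [288.5 204.9  11.4 291. ] [ 0.54   -0.1797  0.009 ]
Y [370.6 219.6  20.8 620. ] [ 0.5017 -0.4274  0.009 ]
Y [  3.  225.4  15.7 305. ] [0.4579 0.6709 0.009 ]
Y [321.8 239.9  11.5 242. ] [ 0.4374 -0.2804  0.009 ]
Y [284.  244.   11.7 310. ] [ 0.4227 -0.1678  0.009 ]
Y [  5.  262.5  15.8 274. ] [0.3492 0.6533 0.009 ]
R [370 211  17  14 136] [376.98529412 218.29411765] [378. 217.] [ 0.4996 -0.4176  0.095 ]
mat [0.5408 0.0322 0.004 ] [np.float64(0.197), np.float64(0.199), np.float64(0.2), np.float64(0.197)] -92.82801200186907
hood [0.5813 0.2837 0.11  ] [np.float64(0.197), np.float64(0.198), np.float64(0.195), np.float64(0.198)] [np.float64(-93.29166493629775), np.float64(-92.56673051331353), np.float64(177.16679714019898)]
handle [0.5805 0.2818 0.155 ] 0.1087423253211943 -92.78817109821891
dryer side [[0.6878 0.1614 0.02  ]
 [0.4598 0.1729 0.02  ]] 0.2283077810564608 177.10701515848228
dryer c [0.5796207  0.28200049 0.02      ]
```

View pics/c2.png

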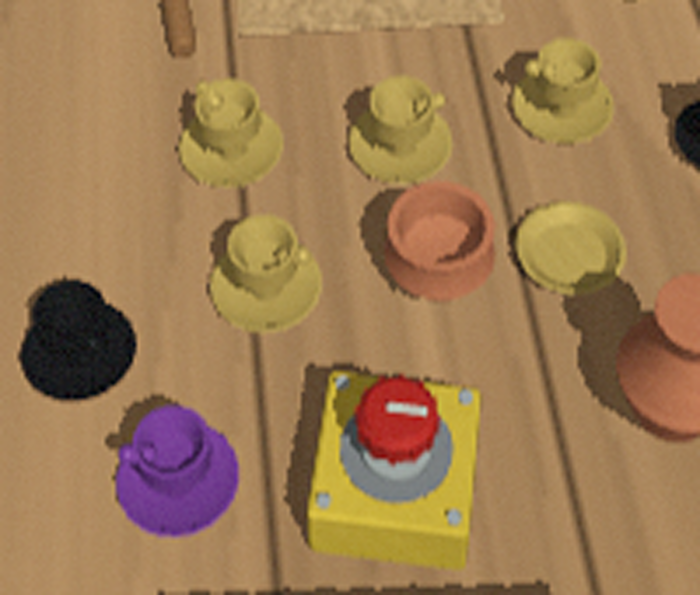

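Gilt cup lamps: top-view pixels (283,166), (289,205), (284,244) and (322,240). All four have a saucer, cup and spout. Look-alikes ruled out are the cupless gilt saucer (322,174), purple (364,262) and (242,139), and black (297,132) and (333,281). The enlarged crop confirms this.

```bash
cat > plan.py <<'E'
from h import *
def pose():
    s=arm.get_state(); return list(s["eef_pos"])+[s["ee_rot"][2]]
def plan(wps,cur=None):
    """wps: x,y,z,yawdeg. prints turn-z share and tool shifts per call"""
    cur=cur or pose(); p=np.array(cur[:3]); y=cur[3]
    for *q,yd in wps:
        q=np.array(q); yt=np.radians(yd)
        while 1:
            M=np.array([[np.cos(y),np.sin(y),0],[np.sin(y),-np.cos(y),0],[0,0,-1]])
            d=M.T@(q-p)/.1; k=max(1,int(np.ceil(np.abs(d).max()-.005))); c=np.round(d/k,2)
            tz=np.clip(-(yt-y)/(np.pi/2),-1,1); tz=np.round(tz/k if k>1 else tz,2)
            p=p+M@c*.1; y=y-tz*np.pi/2
            print("tz",tz,"sh",c,"->",np.round(p,3),round(np.degrees(y),1))
            if k==1: break
        print("--")
E
python3 - <<'E'
from meas import *; from plan import plan
t=cv2.imread("pics/top0.png");s=cv2.imread("pics/side0.png")
def cr(p): return (p[0]/4+255-.375,p[1]/4+140-.375)
def cs(p): return (p[0]/3.5+150-.36,p[1]/3.5+200-.36)
print("mark",tri(cr((500,303)),cs((407,410))))
print("top ell", onz("top",*cr((498,308)),.097), onz("side",*cs((402,408)),.097))
print("box",np.mean([onz("top",*cr(p),.05) for p in[(437,243),(549,275),(521,390),(412,356)]],0))
print("box side",np.mean([onz("side",*cs(p),.05) for p in[(329,373),(480,388),(470,530),(312,513)]],0))
for T,S in (((112,95),(568,62)),((140,252),(402,98)),((122,417),(228,103)),((281,400),(263,243))): print("cup",tri(cr(T),cs(S)))
plan([(.45,.42,.25,-19),(.56,.15,.25,-19),(.58,-.12,.25,-30),(.503,-.422,.19,-30)])
E
```

```text
mark (array([ 0.5073882 , -0.42557283,  0.09354147]), np.float64(0.0012995468386557058))
top ell [ 0.50424872 -0.42295444  0.097     ] [ 0.50388095 -0.42587371  0.097     ]
box [ 0.50207421 -0.42582318  0.05      ]
box side [ 0.50224401 -0.42577848  0.05      ]
cup (array([ 0.65923668, -0.15708935,  0.04870396]), np.float64(0.001255754672378759))
cup (array([ 0.54104696, -0.17857383,  0.05435234]), np.float64(0.001884982664202532))
cup (array([ 0.4231682 , -0.16731223,  0.05335197]), np.float64(4.457459046017427e-06))
cup (array([ 0.43780859, -0.2811735 ,  0.0528386 ]), np.float64(0.0002618224416627063))
tz 0.0 sh [ 0.97  0.44 -0.01] -> [0.295 0.566 0.249] -18.8
tz 0.0 sh [ 0.97  0.44 -0.01] -> [0.373 0.493 0.25 ] -18.8
tz 0.0 sh [ 0.96  0.44 -0.  ] -> [0.45 0.42 0.25] -18.8
--
tz 0.0 sh [ 0.64  0.73 -0.  ] -> [0.487 0.33  0.25 ] -18.8
tz 0.0 sh [ 0.64  0.73 -0.  ] -> [0.524 0.24  0.25 ] -18.8
tz 0.0 sh [ 0.64  0.74 -0.  ] -> [0.56 0.15 0.25] -18.8
--
tz 0.04 sh [ 0.35  0.83 -0.  ] -> [0.567 0.06  0.25 ] -22.4
tz 0.04 sh [ 0.41  0.81 -0.  ] -> [ 0.574 -0.031  0.25 ] -26.0
tz 0.04 sh [ 0.45  0.77 -0.  ] -> [ 0.58 -0.12  0.25] -29.6
--
tz 0.0 sh [0.21 0.75 0.15] -> [ 0.561 -0.195  0.235] -29.6
tz 0.0 sh [0.2  0.75 0.15] -> [ 0.542 -0.27   0.22 ] -29.6
tz 0.0 sh [0.21 0.76 0.15] -> [ 0.522 -0.347  0.205] -29.6
tz 0.0 sh [0.2  0.75 0.15] -> [ 0.503 -0.422  0.19 ] -29.6
--
```

Call:
arm_command(series=[0, 0, 0, 0.5, 0.22, 0, 0, 0, 0, 0, 0.97, 0.44, 0, 0, 0, 0, 0, 0.97, 0.44, 0, 0], force=20)

```text
t: 0.48
eef_pos: [0.2975, 0.5635, 0.2486]
ee_rot: [3.141, -0.0, -0.332]
force: [-0.3, 0.6, -0.1]
width: 0.0633
gripper_force: 0.0
```

Call:
arm_command(series=[0, 0, 0, 0.5, 0.22, 0, 0, 0, 0, 0, 0.97, 0.44, 0, 0, 0, 0, 0, 0.97, 0.44, 0, 0])

```text
t: 0.85
eef_pos: [0.3747, 0.491, 0.2484]
ee_rot: [3.141, 0.0, -0.332]
force: [-1.0, 0.4, -0.1]
width: 0.0331
gripper_force: 0.0
```

Call:
arm_command(series=[0, 0, 0, 0.5, 0.22, 0, 0, 0, 0, 0, 0.96, 0.44, 0, 0, 0, 0, 0, 0.96, 0.44, 0, 0])

```text
t: 1.23
eef_pos: [0.4511, 0.4189, 0.2482]
ee_rot: [3.141, 0.0, -0.332]
force: [-0.5, 0.3, -0.5]
width: 0.0035
gripper_force: 0.0
```

Call:
arm_command(series=[0, 0, 0, 0.32, 0.36, 0, 0, 0, 0, 0, 0.64, 0.73, 0, 0, 0, 0, 0, 0.64, 0.73, 0, 0])

```text
t: 1.6
eef_pos: [0.4869, 0.3292, 0.2486]
ee_rot: [3.141, 0.0, -0.331]
force: [-0.3, -0.2, -0.0]
width: 0.0005
gripper_force: 0.0
```

Call:
arm_command(series=[0, 0, 0, 0.32, 0.36, 0, 0, 0, 0, 0, 0.64, 0.73, 0, 0, 0, 0, 0, 0.64, 0.73, 0, 0])

```text
t: 1.98
eef_pos: [0.5241, 0.2399, 0.2485]
ee_rot: [3.141, 0.0, -0.331]
force: [-0.4, 0.7, -0.1]
width: 0.0003
gripper_force: 0.0
```

Call:
arm_command(series=[0, 0, 0, 0.32, 0.36, 0, 0, 0, 0, 0, 0.64, 0.74, 0, 0, 0, 0, 0, 0.64, 0.74, 0, 0])

```text
t: 2.35
eef_pos: [0.561, 0.1495, 0.2483]
ee_rot: [3.141, 0.0, -0.331]
force: [0.4, 1.1, 0.0]
width: 0.0001
gripper_force: 0.0
```

Call:
arm_command(series=[0, 0, 0.04, 0.18, 0.42, 0, 0, 0, 0, 0.04, 0.35, 0.83, 0, 0, 0, 0, 0.04, 0.35, 0.83, 0, 0])

```text
t: 2.72
eef_pos: [0.5668, 0.0601, 0.2485]
ee_rot: [-3.142, 0.0, -0.393]
force: [-0.3, -0.6, -0.8]
width: 0.0003
gripper_force: 0.0
```

Call:
arm_command(series=[0, 0, 0.04, 0.2, 0.4, 0, 0, 0, 0, 0.04, 0.41, 0.81, 0, 0, 0, 0, 0.04, 0.41, 0.81, 0, 0])

```text
t: 3.1
eef_pos: [0.5741, -0.0304, 0.2484]
ee_rot: [3.142, 0.0, -0.456]
force: [0.3, 0.3, 0.4]
width: 0.0007
gripper_force: 0.0
```

Call:
arm_command(series=[0, 0, 0.04, 0.22, 0.38, 0, 0, 0, 0, 0.04, 0.45, 0.77, 0, 0, 0, 0, 0.04, 0.45, 0.77, 0, 0])

```text
t: 3.48
eef_pos: [0.5811, -0.1192, 0.2482]
ee_rot: [3.141, 0.0, -0.518]
force: [-0.3, -0.6, -0.6]
width: 0.0005
gripper_force: 0.0
```

Call:
arm_command(series=[0, 0, 0, 0.1, 0.38, 0.07, 0, 0, 0, 0, 0.21, 0.75, 0.15, 0, 0, 0, 0, 0.21, 0.75, 0.15, 0])

```text
t: 3.85
eef_pos: [0.5614, -0.1943, 0.2327]
ee_rot: [3.141, 0.001, -0.518]
force: [-0.0, -0.0, -0.8]
width: 0.0004
gripper_force: 0.0
```

Call:
arm_command(series=[0, 0, 0, 0.1, 0.38, 0.07, 0, 0, 0, 0, 0.2, 0.75, 0.15, 0, 0, 0, 0, 0.2, 0.75, 0.15, 0])

```text
t: 4.22
eef_pos: [0.542, -0.2695, 0.2178]
ee_rot: [3.141, 0.001, -0.518]
force: [0.4, 0.1, -0.2]
width: 0.0006
gripper_force: 0.0
```

Call:
arm_command(series=[0, 0, 0, 0.1, 0.38, 0.07, 0, 0, 0, 0, 0.21, 0.76, 0.15, 0, 0, 0, 0, 0.21, 0.76, 0.15, 0])

```text
t: 4.6
eef_pos: [0.523, -0.3461, 0.2028]
ee_rot: [3.142, 0.001, -0.518]
force: [0.8, 0.2, 0.2]
width: 0.0007
gripper_force: 0.0
```

Call:
arm_command(series=[0, 0, 0, 0.1, 0.38, 0.07, 0, 0, 0, 0, 0.2, 0.75, 0.15, 0, 0, 0, 0, 0.2, 0.75, 0.15, 0, 0, 0, 0, 0.2, 0.75, 0.15, 0, 0, 0, 0, 0.2, 0.75, 0.15, 0])

```text
t: 5.22
eef_pos: [0.5039, -0.42, 0.1891]
ee_rot: [-3.141, -0.001, -0.516]
force: [-0.1, 0.1, 0.4]
width: 0.0006
gripper_force: 0.0
```

Call:
arm_command(series=[0, 0, 0, 0, 0.05, 0.4, 0, 0, 0, 0, 0, 0.05, 0.65, 0, 0, 0, 0, 0, 0.05, 0.7, 0, 0, 0, 0, 0, 0.05, 0.74, 0, 0, 0, 0, 0, 0.05, 0.76, 0, 0, 0, 0, 0, 0.05, 0.78, 0, 0, 0, 0, 0, 0.05, 0.79, 0])

```text
t: 6.1
eef_pos: [0.5012, -0.4261, 0.111]
ee_rot: [3.141, -0.002, -0.517]
force: [-2.3, 5.2, 13.6]
width: 0.0004
gripper_force: 6.4
```

Call:
arm_command(series=[0, 0, 0, 0, 0, -0.3, 0.2, 0, 0, 0, 0, 0, -0.8, 0.5, 0, 0, 0, 0, 0, -0.9, 1, 0, 0, 0, 0, 0, -0.9, 1])

```text
t: 6.6
eef_pos: [0.5009, -0.4261, 0.2005]
ee_rot: [-3.141, -0.003, -0.518]
force: [0.0, 0.8, 0.1]
width: 0.0347
gripper_force: 0.0
```

Run:
```python
from meas import *; from plan import *
s=arm.grab_frame("side");t=arm.grab_frame("top")
h=cv2.cvtColor(s,cv2.COLOR_BGR2HSV).astype(int)
for n,im in(("side0",cv2.imread("pics/side0.png")),("now",s)):
    h=cv2.cvtColor(im,cv2.COLOR_BGR2HSV).astype(int)
    red=((h[...,0]<6)|(h[...,0]>174))&(h[...,1]>190)&(h[...,2]>80)
    red[:,:230]=0;red[:,300:]=0
    for m,st,c in comps(im,red,60): print(n,st,c)
cv2.imwrite("pics/s1.png",cv2.resize(s[270:370,200:340],None,fx=4,fy=4))
print(pose())
plan([(.56,-.15,.22,-45),(.58,.15,.25,-65),(.5805,.2818,.25,-92.8)])
```

```text
side0 [252 307  23  25 365] [262.60273973 319.46575342]
now [252 312  23  21 125] [264.76  325.512]
[np.float64(0.49989502990792495), np.float64(-0.42549699152443154), np.float64(0.19829968354897573), np.float64(-0.5176246065717478)]
tz 0.06 sh [-0.28 -0.9  -0.07] -> [ 0.52  -0.333  0.205] -35.1
tz 0.06 sh [-0.36 -0.87 -0.07] -> [ 0.541 -0.242  0.212] -40.5
tz 0.05 sh [-0.45 -0.82 -0.08] -> [ 0.56 -0.15  0.22] -45.0
--
tz 0.07 sh [-0.66 -0.76 -0.1 ] -> [ 0.567 -0.05   0.23 ] -51.3
tz 0.08 sh [-0.74 -0.68 -0.1 ] -> [0.573 0.051 0.24 ] -58.5
tz 0.07 sh [-0.81 -0.58 -0.1 ] -> [0.58 0.15 0.25] -64.8
--
tz 0.16 sh [-0.6  -0.28  0.  ] -> [0.58  0.216 0.25 ] -79.2
tz 0.15 sh [-0.64 -0.13  0.  ] -> [0.581 0.282 0.25 ] -92.7
--
```

Call:
arm_command(series=[0, 0, 0.06, -0.14, -0.45, -0.04, 1, 0, 0, 0.06, -0.28, -0.9, -0.07, 1, 0, 0, 0.06, -0.28, -0.9, -0.07, 1])

```text
t: 7.08
eef_pos: [0.5208, -0.3312, 0.2055]
ee_rot: [3.141, 0.002, -0.609]
force: [-0.1, -0.5, 0.0]
width: 0.0732
gripper_force: 0.0
```

Call:
arm_command(series=[0, 0, 0.06, -0.18, -0.44, -0.04, 1, 0, 0, 0.06, -0.36, -0.87, -0.07, 1, 0, 0, 0.06, -0.36, -0.87, -0.07, 1])

```text
t: 7.45
eef_pos: [0.5413, -0.2399, 0.2127]
ee_rot: [3.141, 0.001, -0.703]
force: [-0.4, -0.9, 0.0]
width: 0.0875
gripper_force: 0.0
```

Call:
arm_command(series=[0, 0, 0.05, -0.22, -0.41, -0.04, 1, 0, 0, 0.05, -0.45, -0.82, -0.08, 1, 0, 0, 0.05, -0.45, -0.82, -0.08, 1])

```text
t: 7.82
eef_pos: [0.5604, -0.1489, 0.2208]
ee_rot: [3.141, 0.001, -0.782]
force: [0.0, -0.5, -0.2]
width: 0.0875
gripper_force: 0.0
```

Call:
arm_command(series=[0, 0, 0.07, -0.33, -0.38, -0.05, 1, 0, 0, 0.07, -0.66, -0.76, -0.1, 1, 0, 0, 0.07, -0.66, -0.76, -0.1, 1])

```text
t: 8.2
eef_pos: [0.5672, -0.0486, 0.2311]
ee_rot: [3.141, 0.0, -0.892]
force: [0.0, -0.5, 0.4]
width: 0.0874
gripper_force: 0.0
```

Call:
arm_command(series=[0, 0, 0.08, -0.37, -0.34, -0.05, 1, 0, 0, 0.08, -0.74, -0.68, -0.1, 1, 0, 0, 0.08, -0.74, -0.68, -0.1, 1])

```text
t: 8.57
eef_pos: [0.5741, 0.0513, 0.241]
ee_rot: [3.141, -0.0, -1.018]
force: [-0.5, -0.6, -0.0]
width: 0.0877
gripper_force: 0.0
```

Call:
arm_command(series=[0, 0, 0.07, -0.4, -0.29, -0.05, 1, 0, 0, 0.07, -0.81, -0.58, -0.1, 1, 0, 0, 0.07, -0.81, -0.58, -0.1, 1])

```text
t: 8.95
eef_pos: [0.5813, 0.1505, 0.2507]
ee_rot: [3.141, -0.0, -1.128]
force: [-0.2, -0.8, -0.4]
width: 0.0879
gripper_force: 0.0
```

Run:
```python
from meas import *; from plan import *
s=arm.grab_frame("side")
h=cv2.cvtColor(s,cv2.COLOR_BGR2HSV).astype(int)
red=((h[...,0]<6)|(h[...,0]>174))&(h[...,1]>190)&(h[...,2]>80)
red[:,:230]=0;red[:,300:]=0
for m,st,c in comps(s,red,60): print(st,c)
print(proj("side",(.503,-.425,.097))-proj("side",(.503,-.425,.089)))
plan([(.5805,.2818,.25,-92.8),(.5805,.2818,.151,-92.8)])
```

```text
[252 310  23  24 361] [262.53462604 321.37396122]
[ 0.06757444 -2.03111584]
tz 0.16 sh [-0.6  -0.28  0.  ] -> [0.581 0.215 0.251] -79.1
tz 0.15 sh [-0.65 -0.13  0.01] -> [0.581 0.282 0.25 ] -92.6
--
tz 0.0 sh [-0.    0.    0.99] -> [0.581 0.282 0.151] -92.6
--
```

Call:
arm_command(series=[0, 0, 0.08, -0.3, -0.14, 0, 1, 0, 0, 0.16, -0.6, -0.28, 0, 1, 0, 0, 0.16, -0.6, -0.28, 0, 1])

```text
t: 9.38
eef_pos: [0.5806, 0.2154, 0.2506]
ee_rot: [3.14, -0.001, -1.382]
force: [-0.4, -0.2, -0.3]
width: 0.0877
gripper_force: 0.0
```

Call:
arm_command(series=[0, 0, 0.08, -0.3, -0.07, 0, 1, 0, 0, 0.15, -0.65, -0.13, 0.01, 1, 0, 0, 0.15, -0.65, -0.13, 0.01, 0.8, 0, 0, 0.15, -0.65, -0.13, 0.01, 0.6])

```text
t: 9.88
eef_pos: [0.5811, 0.2805, 0.2501]
ee_rot: [3.141, -0.001, -1.616]
force: [0.5, 0.4, 1.4]
width: 0.0732
gripper_force: 0.0
```

Call:
arm_command(series=[0, 0, 0, 0, 0, 0.3, 0.6, 0, 0, 0, 0, 0, 0.6, 0.6, 0, 0, 0, 0, 0, 0.9, 0.6, 0, 0, 0, 0, 0, 0.99, 0.6, 0, 0, 0, 0, 0, 0.99, 0.6])

```text
t: 10.5
eef_pos: [0.5812, 0.2814, 0.1517]
ee_rot: [3.141, -0.001, -1.617]
force: [-0.9, -0.5, 0.3]
width: 0.0526
gripper_force: 0.0
```

Call:
arm_command(series=[0, 0, 0, 0, 0, 0, 0.3, 0, 0, 0, 0, 0, 0, 0.1, 0, 0, 0, 0, 0, 0, 0, 0, 0, 0, 0, 0, 0, 0, 0, 0, 0, 0, 0, 0, 0, 0, 0, 0, 0, 0, 0, 0, 0, 0, 0, 0, 0, 0, 0], force=50)

```text
t: 11.38
eef_pos: [0.5812, 0.2825, 0.1518]
ee_rot: [-3.141, 0.0, -1.617]
force: [2.0, 0.9, 1.6]
width: 0.0134
gripper_force: 50.0
```

Call:
arm_command(series=[0, 0, 0, 0, 0, -0.1, 0, 0, 0, 0, 0, 0, -0.2, 0, 0, 0, 0, 0, 0, -0.35, 0, 0, 0, 0, 0, 0, -0.5, 0, 0, 0, 0, 0, 0, -0.65, 0, 0, 0, 0, 0, 0, -0.8, 0, 0, 0, 0, 0, 0, -0.8, 0, 0, 0, 0, 0, 0, -0.8, 0])

```text
t: 12.38
eef_pos: [0.5805, 0.2822, 0.2311]
ee_rot: [3.141, -0.0, -1.617]
force: [0.5, -0.1, -5.6]
width: 0.0138
gripper_force: 50.0
```

Run:
```python
from meas import *
s=arm.get_state();print(s["force"],s["moment"],s["width"],s["gripper_force"])
im=arm.grab_frame("side");cv2.imwrite("pics/s2.png",im)
```

```text
[ 0.5296718  -0.12776373 -5.57931915] [ 0.01697761 -0.03898871 -0.03582531] 0.01378127264067187 49.982872009277344
```

View pics/s2.png

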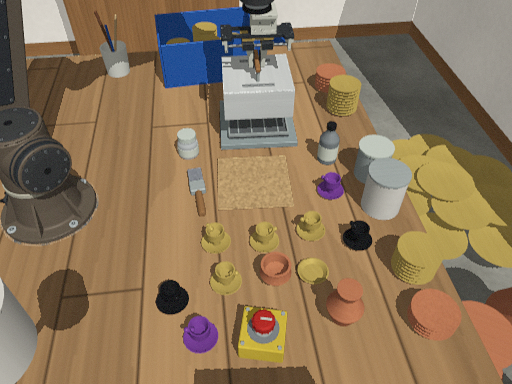

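The hood hangs level in the gripper over the dryer (about 257,85), and the deck below at (258,125) is empty. The mushroom is down. Carrying the hood to the mat.

Call:
arm_command(series=[0, 0, 0, 0.15, 0.02, 0, 0, 0, 0, 0, 0.35, 0.04, 0, 0, 0, 0, 0, 0.6, 0.07, 0, 0, 0, 0, 0, 0.84, 0.1, 0, 0])

```text
t: 12.92
eef_pos: [0.5665, 0.1967, 0.2317]
ee_rot: [-3.142, -0.0, -1.617]
force: [-0.2, -0.2, -5.4]
width: 0.0139
gripper_force: 5.0
```

Call:
arm_command(series=[0, 0, 0, 0.21, 0.02, 0, 0, 0, 0, 0, 0.42, 0.05, 0, 0, 0, 0, 0, 0.63, 0.07, 0, 0, 0, 0, 0, 0.84, 0.1, 0, 0])

```text
t: 13.42
eef_pos: [0.553, 0.1141, 0.2316]
ee_rot: [-3.141, 0.0, -1.617]
force: [-0.9, -0.1, -5.1]
width: 0.0136
gripper_force: 50.0
```

Call:
arm_command(series=[0, 0, 0, 0.25, 0.02, 0, 0, 0, 0, 0, 0.5, 0.05, 0, 0, 0, 0, 0, 0.7, 0.07, 0, 0, 0, 0, 0, 0.84, 0.09, 0, 0, 0, 0, 0, 0.84, 0.09, 0, 0, 0, 0, 0, 0.84, 0.09, 0, 0])

```text
t: 14.18
eef_pos: [0.5405, 0.0322, 0.2316]
ee_rot: [-3.141, 0.0, -1.617]
force: [-0.1, 0.1, -5.4]
width: 0.0135
gripper_force: 50.0
```

Call:
arm_command(series=[0, 0, 0, 0, 0, 0.25, 0, 0, 0, 0, 0, 0, 0.5, 0, 0, 0, 0, 0, 0, 0.7, 0, 0, 0, 0, 0, 0, 0.8, 0, 0, 0, 0, 0, 0, 0.87, 0, 0, 0, 0, 0, 0, 0.91, 0, 0, 0, 0, 0, 0, 0.94, 0, 0, 0, 0, 0, 0, 0.94, 0])

```text
t: 15.18
eef_pos: [0.5404, 0.0319, 0.1378]
ee_rot: [-3.141, 0.0, -1.617]
force: [-0.5, -0.2, -5.8]
width: 0.0133
gripper_force: 50.0
```

Call:
arm_command(series=[0, 0, 0, 0, 0, 0.01, 0, 0, 0, 0, 0, 0, 0.02, 0, 0, 0, 0, 0, 0, 0.02, 0])

```text
t: 15.55
eef_pos: [0.5405, 0.032, 0.1359]
ee_rot: [-3.141, 0.0, -1.617]
force: [0.2, -1.3, -2.0]
width: 0.0135
gripper_force: 50.0
```

Run:
```python
from meas import *
im=arm.grab_frame("side");cv2.imwrite("pics/s3.png",cv2.resize(im[40:240,170:330],None,fx=3,fy=3))
```

```text
(no output)
```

View pics/s3.png

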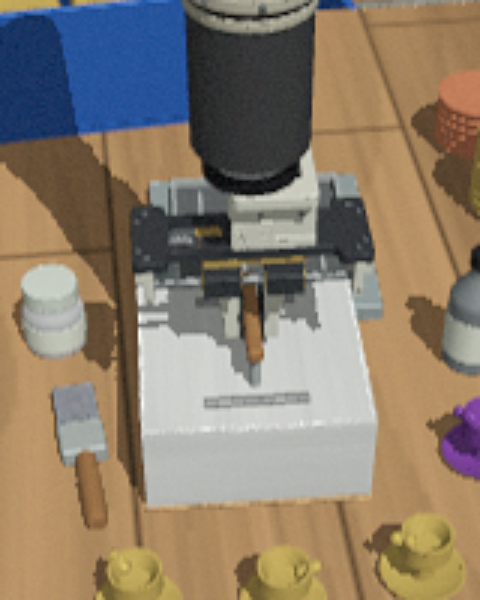

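Call:
arm_command(series=[0, 0, 0, 0, 0, 0, 0.2, 0, 0, 0, 0, 0, 0, 0.4, 0, 0, 0, 0, 0, 0, 0.6, 0, 0, 0, 0, 0, 0, 0.6, 0, 0, 0, 0, 0, -0.3, 0.6, 0, 0, 0, 0, 0, -0.7, 0.6, 0, 0, 0, 0, 0, -1, 0.7, 0, 0, 0, 0, 0, -1, 0.7], force=20)

```text
t: 16.6
eef_pos: [0.5416, 0.0323, 0.2383]
ee_rot: [-3.137, 0.002, -1.617]
force: [-0.7, 0.3, -0.8]
width: 0.0607
gripper_force: 0.0
```

Run:
```python
from meas import *; from plan import *
for n in("top","side"): cv2.imwrite(f"pics/{n}4.png",arm.grab_frame(n))
t=cv2.imread("pics/top4.png")
for u,v,r,a in saucers(t):
    if 270<u<340 and v>120: print("Y",np.round([u,v,r,a],1),np.round(onz("top",u,v,.009),4))
plan([(.6595,-.159,.2,-172),(.6595,-.159,.12,-172),(.6595,-.159,.043,-172)])
print("carry");plan([(.6595,-.159,.25,-172),(.625,.323,.25,-172),(.625,.323,.074,-172)],[.6595,-.159,.043,np.radians(-172)])
```

```text
Y [282.5 166.   11.3 292. ] [ 0.6592 -0.1598  0.009 ]
Y [322.1 174.1  11.6 357. ] [ 0.6372 -0.2812  0.009 ]
Y [288.7 204.9  11.5 330. ] [ 0.5403 -0.1803  0.009 ]
Y [322.  240.   11.7 313. ] [ 0.4372 -0.2811  0.009 ]
Y [283.8 243.9  11.8 349. ] [ 0.4228 -0.1671  0.009 ]
tz 0.44 sh [ 0.93 -0.64  0.18] -> [ 0.6   -0.064  0.217] -132.2
tz 0.22 sh [ 0.15 -0.54  0.09] -> [ 0.63  -0.111  0.208] -152.0
tz 0.22 sh [-0.04 -0.56  0.08] -> [ 0.659 -0.159  0.2  ] -171.8
--
tz 0.0 sh [-0.  -0.   0.8] -> [ 0.659 -0.159  0.12 ] -171.8
--
tz 0.0 sh [-0.   -0.    0.77] -> [ 0.659 -0.159  0.043] -171.8
--
carry
tz -0.0 sh [ 0.    0.   -0.69] -> [ 0.66  -0.159  0.112] -172.0
tz -0.0 sh [ 0.    0.   -0.69] -> [ 0.66  -0.159  0.181] -172.0
tz -0.0 sh [ 0.    0.   -0.69] -> [ 0.66  -0.159  0.25 ] -172.0
--
tz -0.0 sh [-0.07  0.96  0.  ] -> [ 0.653 -0.063  0.25 ] -172.0
tz -0.0 sh [-0.06  0.97  0.  ] -> [0.646 0.034 0.25 ] -172.0
tz -0.0 sh [-0.07  0.96  0.  ] -> [0.639 0.13  0.25 ] -172.0
tz -0.0 sh [-0.06  0.97  0.  ] -> [0.632 0.227 0.25 ] -172.0
tz -0.0 sh [-0.07  0.96  0.  ] -> [0.625 0.323 0.25 ] -172.0
--
tz -0.0 sh [0.   0.   0.88] -> [0.625 0.323 0.162] -172.0
tz -0.0 sh [0.   0.   0.88] -> [0.625 0.323 0.074] -172.0
--
```

Call:
arm_command(series=[0, 0, 0.11, 0.3, -0.2, 0, 0.75, 0, 0, 0.22, 0.6, -0.4, 0.1, 0.75, 0, 0, 0.33, 0.9, -0.6, 0.15, 0.75, 0, 0, 0.44, 0.93, -0.64, 0.18, 0.75, 0, 0, 0.44, 0.93, -0.64, 0.18, 0.75])

```text
t: 17.32
eef_pos: [0.5993, -0.0645, 0.2156]
ee_rot: [3.139, -0.002, -2.308]
force: [-0.6, -0.0, -0.0]
width: 0.0656
gripper_force: 0.0
```

Call:
arm_command(series=[0, 0, 0.11, 0.08, -0.27, 0.05, 0.75, 0, 0, 0.22, 0.15, -0.54, 0.09, 0.75, 0, 0, 0.22, 0.15, -0.54, 0.09, 0.75])

```text
t: 17.7
eef_pos: [0.6297, -0.1119, 0.2073]
ee_rot: [3.141, -0.002, -2.652]
force: [0.2, 0.0, 0.2]
width: 0.0657
gripper_force: 0.0
```

Call:
arm_command(series=[0, 0, 0.11, -0.02, -0.28, 0.04, 0.75, 0, 0, 0.22, -0.04, -0.56, 0.08, 0.75, 0, 0, 0.22, -0.04, -0.56, 0.08, 0.75, 0, 0, 0.22, -0.04, -0.56, 0.08, 0.75])

```text
t: 18.2
eef_pos: [0.6591, -0.158, 0.2005]
ee_rot: [3.141, -0.0, -2.994]
force: [-0.3, 0.6, -0.1]
width: 0.066
gripper_force: 0.0
```

Run:
```python
from plan import *
print(pose());plan([(.6595,-.159,.12,-172),(.6595,-.159,.043,-172)])
```

```text
[np.float64(0.6590989069192452), np.float64(-0.15804157137067604), np.float64(0.20046446217834385), np.float64(-2.9942042160243196)]
tz 0.0 sh [-0.   -0.01  0.8 ] -> [ 0.659 -0.159  0.12 ] -171.6
--
tz 0.0 sh [-0.   -0.    0.77] -> [ 0.659 -0.159  0.043] -171.6
--
```

Call:
arm_command(series=[0, 0, 0, 0, -0.01, 0.4, 0.75, 0, 0, 0, 0, -0.01, 0.8, 0.75])

```text
t: 18.45
eef_pos: [0.6598, -0.1586, 0.1209]
ee_rot: [-3.142, 0.002, -2.994]
force: [0.9, -0.1, -0.8]
width: 0.0661
gripper_force: 0.0
```

Call:
arm_command(series=[0, 0, 0, 0, 0, 0.3, 0.75, 0, 0, 0, 0, 0, 0.55, 0.75, 0, 0, 0, 0, 0, 0.77, 0.75, 0, 0, 0, 0, 0, 0.77, 0.75, 0, 0, 0, 0, 0, 0.77, 0.4, 0, 0, 0, 0, 0, 0.77, 0.2, 0, 0, 0, 0, 0, 0.77, 0.2, 0, 0, 0, 0, 0, 0.77, 0.2])

```text
t: 19.45
eef_pos: [0.6605, -0.1601, 0.0449]
ee_rot: [-3.141, 0.002, -2.999]
force: [-1.1, 0.2, 6.4]
width: 0.0425
gripper_force: 20.0
```

Call:
arm_command(series=[0, 0, 0, 0, 0, -0.15, 0.2, 0, 0, 0, 0, 0, -0.3, 0.2, 0, 0, 0, 0, 0, -0.5, 0.2, 0, 0, 0, 0, 0, -0.75, 0.2, 0, 0, 0, 0, 0, -1, 0.2])

```text
t: 20.08
eef_pos: [0.6597, -0.1598, 0.1452]
ee_rot: [3.141, 0.0, -2.999]
force: [-0.0, -0.8, -2.1]
width: 0.0425
gripper_force: 20.0
```

Call:
arm_command(series=[0, 0, 0, 0, 0.15, -0.3, 0.2, 0, 0, 0, -0.03, 0.4, -0.6, 0.2, 0, 0, 0, -0.05, 0.7, -0.9, 0.2, 0, 0, 0, -0.07, 0.96, -1, 0.2])

```text
t: 20.58
eef_pos: [0.6536, -0.0629, 0.2471]
ee_rot: [-3.142, 0.004, -2.999]
force: [0.5, 0.0, -2.6]
width: 0.0426
gripper_force: 20.0
```

Call:
arm_command(series=[0, 0, 0, -0.02, 0.3, 0, 0.2, 0, 0, 0, -0.04, 0.64, 0, 0.2, 0, 0, 0, -0.06, 0.97, 0, 0.2])

```text
t: 20.95
eef_pos: [0.6448, 0.034, 0.2446]
ee_rot: [3.141, 0.001, -2.999]
force: [0.3, 0.8, -1.9]
width: 0.0425
gripper_force: 20.0
```

Call:
arm_command(series=[0, 0, 0, -0.02, 0.32, 0, 0.2, 0, 0, 0, -0.04, 0.64, 0, 0.2, 0, 0, 0, -0.07, 0.96, 0, 0.2])

```text
t: 21.32
eef_pos: [0.6381, 0.1301, 0.2446]
ee_rot: [3.141, 0.001, -2.999]
force: [0.0, 0.2, -1.8]
width: 0.0424
gripper_force: 20.0
```

Call:
arm_command(series=[0, 0, 0, -0.02, 0.32, 0, 0.2, 0, 0, 0, -0.04, 0.64, 0, 0.2, 0, 0, 0, -0.06, 0.97, 0, 0.2])

```text
t: 21.7
eef_pos: [0.6303, 0.2268, 0.2445]
ee_rot: [3.141, 0.0, -2.999]
force: [0.2, 0.2, -2.1]
width: 0.0424
gripper_force: 20.0
```

Call:
arm_command(series=[0, 0, 0, -0.02, 0.35, 0, 0.2, 0, 0, 0, -0.04, 0.7, 0, 0.2, 0, 0, 0, -0.07, 0.96, 0, 0.2, 0, 0, 0, -0.07, 0.96, 0, 0.2, 0, 0, 0, -0.07, 0.96, 0, 0.2])

```text
t: 22.32
eef_pos: [0.6239, 0.3216, 0.2437]
ee_rot: [-3.141, -0.0, -2.999]
force: [0.1, 0.1, -1.6]
width: 0.0429
gripper_force: 20.0
```

Run:
```python
from plan import *
plan([(.625,.323,.15,-172),(.625,.323,.076,-172)])
t=arm.grab_frame("top");cv2.imwrite("pics/t5.png",cv2.resize(t[110:290,40:290],None,fx=3,fy=3))
```

```text
tz 0.0 sh [-0.01  0.01  0.94] -> [0.625 0.323 0.15 ] -171.8
--
tz 0.0 sh [-0.    0.    0.74] -> [0.625 0.323 0.076] -171.8
--
```

View pics/t5.png

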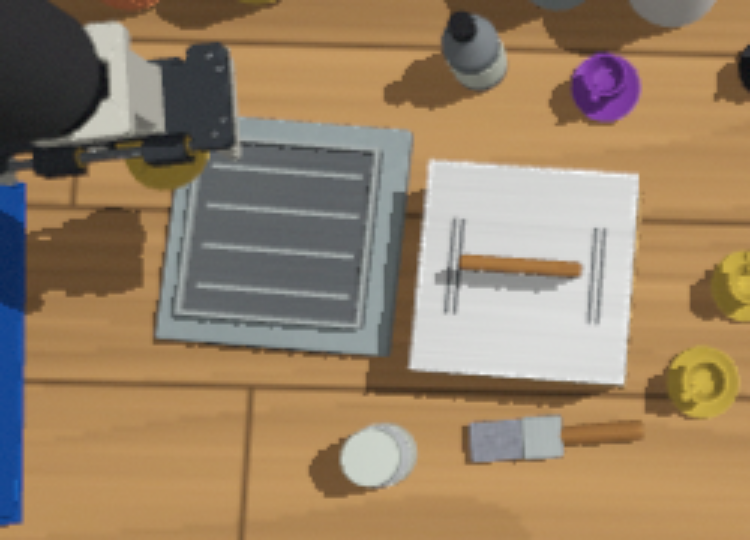

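Run:
```python
from meas import *
f=lambda p:(p[0]/3+40-.33,p[1]/3+110-.33)
c=[onz("top",*f(p),.038) for p in[(193,139),(382,152),(361,330),(175,319)]]
print(np.mean(c,0),[np.linalg.norm(c[i]-c[i-1]) for i in range(4)])
c=[onz("top",*f(p),.02) for p in[(412,130),(156,338)]];print(np.mean(c,0))
```

```text
[0.5767335  0.28409781 0.038     ] [np.float64(0.17902755087186195), np.float64(0.1879704486807832), np.float64(0.17725316393030857), np.float64(0.18111083565245428)]
[0.58091806 0.28258129 0.02      ]
```

Call:
arm_command(series=[0, 0, 0, -0.01, 0.01, 0.3, 0.2, 0, 0, 0, -0.01, 0.01, 0.6, 0.2, 0, 0, 0, -0.01, 0.01, 0.94, 0.2, 0, 0, 0, -0.01, 0.01, 0.94, 0.2])

```text
t: 22.88
eef_pos: [0.6236, 0.321, 0.1469]
ee_rot: [-3.139, -0.005, -3.001]
force: [0.4, 1.2, -1.7]
width: 0.0423
gripper_force: 20.0
```

Call:
arm_command(series=[0, 0, 0, 0, 0, 0.2, 0.2, 0, 0, 0, 0, 0, 0.4, 0.2, 0, 0, 0, 0, 0, 0.55, 0.2, 0, 0, 0, 0, 0, 0.65, 0.2, 0, 0, 0, 0, 0, 0.7, 0.2, 0, 0, 0, 0, 0, 0.72, 0.2, 0, 0, 0, 0, 0, 0.74, 0.2, 0, 0, 0, 0, 0, 0.74, 0.2])

```text
t: 23.88
eef_pos: [0.6249, 0.3231, 0.0758]
ee_rot: [3.141, 0.0, -2.999]
force: [-0.7, 0.4, -2.3]
width: 0.0426
gripper_force: 20.0
```

Call:
arm_command(series=[0, 0, 0, 0, 0, 0.01, 0.2, 0, 0, 0, 0, 0, 0.02, 0.2, 0, 0, 0, 0, 0, 0.02, 0.2])

```text
t: 24.25
eef_pos: [0.625, 0.3233, 0.075]
ee_rot: [3.141, 0.001, -2.999]
force: [-2.7, -1.4, 6.0]
width: 0.0427
gripper_force: 20.0
```

Call:
arm_command(series=[0, 0, 0, 0, 0, 0, 0.55, 0, 0, 0, 0, 0, 0, 0.68, 0, 0, 0, 0, 0, 0, 0.68, 0, 0, 0, 0, 0, 0, 0.68, 0, 0, 0, 0, 0, -0.2, 0.68, 0, 0, 0, 0, 0, -0.6, 0.68, 0, 0, 0, 0, 0, -1, 0.68, 0, 0, 0, 0, 0, -1, 0.68])

```text
t: 25.25
eef_pos: [0.6269, 0.3244, 0.1797]
ee_rot: [3.138, 0.008, -2.999]
force: [0.3, 0.8, -1.2]
width: 0.0597
gripper_force: 0.0
```

Run:
```python
from plan import *
from meas import saucers
t=arm.grab_frame("top")
for u,v,r,a in saucers(t):
    if v>120: print("Y",np.round([u,v,r,a],1),np.round(onz("top",u,v,.009),4),np.round(onz("top",u,v,.039),4))
print(pose())
plan([(.625,.3,.25,-172),(.54,-.1795,.2,-178),(.54,-.1795,.12,-178),(.54,-.1795,.045,-178)])
print("carry");plan([(.539,.327,.25,-178)],[.54,-.1795,.25,np.radians(-178)])
```

```text
Y [322.  174.   11.4 337. ] [ 0.6374 -0.2808  0.009 ] [ 0.6316 -0.2752  0.039 ]
Y [120.5 173.5  11.1 243. ] [0.6236 0.3325 0.009 ] [0.6181 0.3213 0.039 ]
Y [288.4 204.9  11.4 301. ] [ 0.5401 -0.1793  0.009 ] [ 0.5369 -0.1764  0.039 ]
Y [370.6 219.6  20.8 643. ] [ 0.5017 -0.4274  0.009 ] [ 0.4995 -0.4178  0.039 ]
Y [  5.  229.   12.4 222. ] [0.4474 0.6638 0.009 ] [0.4468 0.6434 0.039 ]
Y [273.7 236.8  11.7 315. ] [ 0.4433 -0.1367  0.009 ] [ 0.4427 -0.135   0.039 ]
Y [322.2 239.8  11.6 265. ] [ 0.4377 -0.2816  0.009 ] [ 0.4373 -0.276   0.039 ]
Y [  5.  262.5  15.8 274. ] [0.3492 0.6533 0.009 ] [0.3513 0.6332 0.039 ]
[np.float64(0.6258446962296407), np.float64(0.3237925802361893), np.float64(0.17718356135017202), np.float64(-2.998978660432592)]
tz 0.0 sh [ 0.04 -0.23 -0.73] -> [0.625 0.3   0.25 ] -171.8
--
tz 0.01 sh [ 0.31 -0.93  0.1 ] -> [0.608 0.204 0.24 ] -172.7
tz 0.01 sh [ 0.29 -0.93  0.1 ] -> [0.591 0.108 0.23 ] -173.6
tz 0.02 sh [ 0.27 -0.93  0.1 ] -> [0.574 0.013 0.22 ] -175.4
tz 0.01 sh [ 0.25 -0.94  0.1 ] -> [ 0.557 -0.083  0.21 ] -176.3
tz 0.02 sh [ 0.23 -0.95  0.1 ] -> [ 0.54  -0.179  0.2  ] -178.1
--
tz -0.0 sh [-0.  -0.   0.8] -> [ 0.54  -0.179  0.12 ] -178.1
--
tz -0.0 sh [-0.   -0.    0.75] -> [ 0.54  -0.179  0.045] -178.1
--
carry
tz -0.0 sh [-0.03  0.84  0.  ] -> [ 0.54  -0.095  0.25 ] -178.0
tz -0.0 sh [-0.03  0.84  0.  ] -> [ 0.54  -0.011  0.25 ] -178.0
tz -0.0 sh [-0.03  0.85  0.  ] -> [0.54  0.074 0.25 ] -178.0
tz -0.0 sh [-0.03  0.84  0.  ] -> [0.54  0.158 0.25 ] -178.0
tz -0.0 sh [-0.02  0.85  0.  ] -> [0.539 0.243 0.25 ] -178.0
tz -0.0 sh [-0.03  0.84  0.  ] -> [0.539 0.327 0.25 ] -178.0
--
```

Call:
arm_command(series=[0, 0, 0, 0.02, -0.1, -0.35, 0.75, 0, 0, 0, 0.04, -0.23, -0.73, 0.75])

```text
t: 25.55
eef_pos: [0.6235, 0.2992, 0.2464]
ee_rot: [-3.14, -0.002, -2.999]
force: [-0.2, -0.4, 1.6]
width: 0.0654
gripper_force: 0.0
```

Call:
arm_command(series=[0, 0, 0.01, 0.15, -0.46, 0.05, 0.75, 0, 0, 0.01, 0.31, -0.93, 0.1, 0.75])

```text
t: 25.8
eef_pos: [0.6061, 0.2023, 0.2365]
ee_rot: [3.141, -0.0, -3.014]
force: [0.4, -0.0, 0.1]
width: 0.0658
gripper_force: 0.0
```

Call:
arm_command(series=[0, 0, 0.01, 0.15, -0.46, 0.05, 0.75, 0, 0, 0.01, 0.29, -0.93, 0.1, 0.75])

```text
t: 26.05
eef_pos: [0.5888, 0.1058, 0.2262]
ee_rot: [-3.141, -0.001, -3.031]
force: [0.5, 0.8, 0.8]
width: 0.0656
gripper_force: 0.0
```

Call:
arm_command(series=[0, 0, 0.02, 0.14, -0.46, 0.05, 0.75, 0, 0, 0.02, 0.27, -0.93, 0.1, 0.75])

```text
t: 26.3
eef_pos: [0.5723, 0.0104, 0.2163]
ee_rot: [-3.142, -0.001, -3.062]
force: [0.2, -0.8, -0.4]
width: 0.0652
gripper_force: 0.0
```

Call:
arm_command(series=[0, 0, 0.01, 0.12, -0.46, 0.05, 0.75, 0, 0, 0.01, 0.25, -0.94, 0.1, 0.75])

```text
t: 26.55
eef_pos: [0.5549, -0.0852, 0.2064]
ee_rot: [-3.142, -0.0, -3.078]
force: [1.3, -0.3, 0.6]
width: 0.0655
gripper_force: 0.0
```

Call:
arm_command(series=[0, 0, 0.02, 0.12, -0.46, 0.05, 0.75, 0, 0, 0.02, 0.23, -0.95, 0.1, 0.75, 0, 0, 0.02, 0.23, -0.95, 0.1, 0.75, 0, 0, 0.02, 0.23, -0.95, 0.1, 0.75, 0, 0, 0.02, 0.23, -0.95, 0.1, 0.75])

```text
t: 27.18
eef_pos: [0.539, -0.1792, 0.1967]
ee_rot: [3.142, 0.0, -3.108]
force: [0.7, 0.0, 0.1]
width: 0.0656
gripper_force: 0.0
```

Run:
```python
from plan import *
from meas import saucers
print(pose());plan([(.54,-.1795,.12,-178),(.54,-.1795,.045,-178)])
t=arm.grab_frame("top");s=arm.grab_frame("side")
for u,v,r,a in saucers(t):
    if v>120 and 50<u<350: print("Y",np.round([u,v,r,a],1),np.round(onz("top",u,v,.009),4),np.round(onz("top",u,v,.039),4))
cv2.imwrite("pics/c6.png",np.vstack([cv2.resize(t[130:270,75:275],None,fx=2,fy=2,interpolation=2),cv2.resize(s[80:280,150:350],(400,400),interpolation=2)[:320]]))
```

```text
[np.float64(0.5390458856174268), np.float64(-0.17919444988025748), np.float64(0.19666003493616682), np.float64(-3.108022838408997)]
tz -0.0 sh [-0.01 -0.    0.77] -> [ 0.54  -0.179  0.12 ] -178.1
--
tz -0.0 sh [ 0.   -0.    0.75] -> [ 0.54  -0.179  0.045] -178.1
--
Y [118.4 170.9  12.8 425. ] [0.6316 0.3395 0.009 ] [0.6259 0.328  0.039 ]
Y [273.8 236.9  11.9 365. ] [ 0.443  -0.1371  0.009 ] [ 0.4425 -0.1355  0.039 ]
Y [321.8 239.8  11.9 324. ] [ 0.4377 -0.2806  0.009 ] [ 0.4374 -0.275   0.039 ]
```

View pics/c6.png

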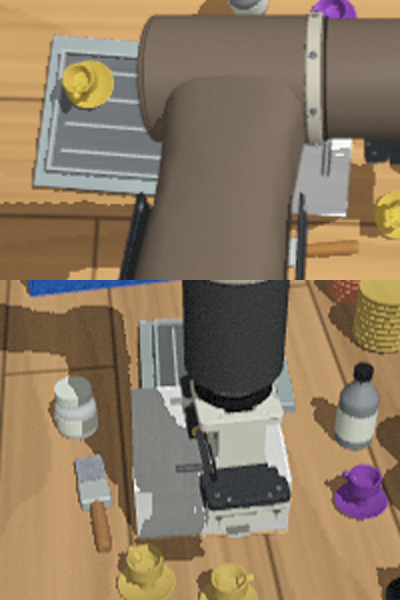

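Lamp A stands upright on the deck at (118,171). The knocked lamp C is still upright at (274,237). Next is B.

Call:
arm_command(series=[0, 0, 0, -0.01, 0, 0.4, 0.75, 0, 0, 0, -0.01, 0, 0.77, 0.75])

```text
t: 27.52
eef_pos: [0.5403, -0.1791, 0.1191]
ee_rot: [3.142, 0.002, -3.108]
force: [0.0, 0.5, -0.6]
width: 0.066
gripper_force: 0.0
```

Call:
arm_command(series=[0, 0, 0, 0, 0, 0.3, 0.75, 0, 0, 0, 0, 0, 0.55, 0.75, 0, 0, 0, 0, 0, 0.75, 0.75, 0, 0, 0, 0, 0, 0.75, 0.75, 0, 0, 0, 0, 0, 0.75, 0.4, 0, 0, 0, 0, 0, 0.75, 0.2, 0, 0, 0, 0, 0, 0.75, 0.2, 0, 0, 0, 0, 0, 0.75, 0.2])

```text
t: 28.52
eef_pos: [0.5404, -0.1801, 0.0455]
ee_rot: [-3.141, 0.002, -3.109]
force: [-0.5, 0.8, 6.5]
width: 0.0426
gripper_force: 20.0
```

Call:
arm_command(series=[0, 0, 0, 0, 0, -0.15, 0.2, 0, 0, 0, 0, 0, -0.3, 0.2, 0, 0, 0, 0, 0, -0.5, 0.2, 0, 0, 0, 0, 0, -0.75, 0.2, 0, 0, 0, 0, 0, -1, 0.2])

```text
t: 29.15
eef_pos: [0.5397, -0.18, 0.1463]
ee_rot: [3.142, 0.001, -3.109]
force: [1.2, -1.2, -1.5]
width: 0.0427
gripper_force: 20.0
```

Call:
arm_command(series=[0, 0, 0, 0, 0, -0.35, 0.2, 0, 0, 0, -0.01, 0.25, -0.7, 0.2, 0, 0, 0, -0.02, 0.55, -1, 0.2, 0, 0, 0, -0.03, 0.84, -1, 0.2])

```text
t: 29.65
eef_pos: [0.5411, -0.0952, 0.2485]
ee_rot: [3.141, 0.006, -3.109]
force: [1.0, -0.0, -2.4]
width: 0.043
gripper_force: 20.0
```

Call:
arm_command(series=[0, 0, 0, -0.01, 0.28, 0, 0.2, 0, 0, 0, -0.02, 0.56, 0, 0.2, 0, 0, 0, -0.03, 0.84, 0, 0.2])

```text
t: 30.02
eef_pos: [0.54, -0.0111, 0.2457]
ee_rot: [3.141, 0.001, -3.109]
force: [0.9, 0.4, -1.2]
width: 0.0428
gripper_force: 20.0
```

Call:
arm_command(series=[0, 0, 0, -0.01, 0.28, 0, 0.2, 0, 0, 0, -0.02, 0.56, 0, 0.2, 0, 0, 0, -0.03, 0.85, 0, 0.2])

```text
t: 30.4
eef_pos: [0.5402, 0.0739, 0.2456]
ee_rot: [3.141, 0.001, -3.109]
force: [-0.2, -0.2, -1.0]
width: 0.0423
gripper_force: 20.0
```

Call:
arm_command(series=[0, 0, 0, -0.01, 0.28, 0, 0.2, 0, 0, 0, -0.02, 0.56, 0, 0.2, 0, 0, 0, -0.03, 0.84, 0, 0.2])

```text
t: 30.78
eef_pos: [0.5405, 0.158, 0.2456]
ee_rot: [3.141, 0.001, -3.109]
force: [-0.2, 0.3, -1.8]
width: 0.0425
gripper_force: 20.0
```

Call:
arm_command(series=[0, 0, 0, -0.01, 0.28, 0, 0.2, 0, 0, 0, -0.02, 0.56, 0, 0.2, 0, 0, 0, -0.02, 0.85, 0, 0.2])

```text
t: 31.15
eef_pos: [0.5398, 0.2429, 0.2456]
ee_rot: [3.141, 0.0, -3.109]
force: [-0.0, -0.4, -1.5]
width: 0.0427
gripper_force: 20.0
```

Call:
arm_command(series=[0, 0, 0, -0.01, 0.28, 0, 0.2, 0, 0, 0, -0.02, 0.56, 0, 0.2, 0, 0, 0, -0.03, 0.84, 0, 0.2, 0, 0, 0, -0.03, 0.84, 0, 0.2, 0, 0, 0, -0.03, 0.84, 0, 0.2])

```text
t: 31.78
eef_pos: [0.5402, 0.3265, 0.2442]
ee_rot: [-3.141, -0.001, -3.109]
force: [-0.1, 0.0, -1.3]
width: 0.0425
gripper_force: 20.0
```

Run:
```python
from plan import *
print(pose());plan([(.539,.327,.15,-178),(.539,.327,.077,-178)])
```

```text
[np.float64(0.5402262126812888), np.float64(0.326548571566177), np.float64(0.24424024566207783), np.float64(-3.108723106229527)]
tz -0.0 sh [0.01 0.   0.94] -> [0.539 0.327 0.15 ] -178.1
--
tz -0.0 sh [0.   0.   0.73] -> [0.539 0.327 0.077] -178.1
--
```

Call:
arm_command(series=[0, 0, 0, 0.01, 0, 0.3, 0.2, 0, 0, 0, 0.01, 0, 0.6, 0.2, 0, 0, 0, 0.01, 0, 0.94, 0.2])

```text
t: 32.15
eef_pos: [0.5397, 0.3258, 0.1503]
ee_rot: [3.141, 0.001, -3.11]
force: [0.3, 0.1, -2.1]
width: 0.0426
gripper_force: 20.0
```

Call:
arm_command(series=[0, 0, 0, 0, 0, 0.2, 0.2, 0, 0, 0, 0, 0, 0.4, 0.2, 0, 0, 0, 0, 0, 0.55, 0.2, 0, 0, 0, 0, 0, 0.65, 0.2, 0, 0, 0, 0, 0, 0.7, 0.2, 0, 0, 0, 0, 0, 0.73, 0.2, 0, 0, 0, 0, 0, 0.75, 0.2, 0, 0, 0, 0, 0, 0.75, 0.2])

```text
t: 33.15
eef_pos: [0.5395, 0.3264, 0.0758]
ee_rot: [3.141, 0.0, -3.109]
force: [-0.3, -1.0, -0.9]
width: 0.0424
gripper_force: 20.0
```

Call:
arm_command(series=[0, 0, 0, 0, 0, 0, 0.55, 0, 0, 0, 0, 0, 0, 0.68, 0, 0, 0, 0, 0, 0, 0.68, 0, 0, 0, 0, 0, 0, 0.68, 0, 0, 0, 0, 0, -0.2, 0.68, 0, 0, 0, 0, 0, -0.6, 0.68, 0, 0, 0, 0, 0, -1, 0.68, 0, 0, 0, 0, 0, -1, 0.68])

```text
t: 34.15
eef_pos: [0.5409, 0.3276, 0.1795]
ee_rot: [3.137, 0.005, -3.109]
force: [-0.4, -0.7, -0.6]
width: 0.0593
gripper_force: 0.0
```

Run:
```python
from plan import *
p=pose();print(p)
plan([(.54,.28,.25,-178),(.53,0,.23,-200),(.443,-.1368,.2,-222),(.443,-.1368,.12,-222),(.443,-.1368,.045,-222)])
print("carry");plan([(.47,-.12,.25,-222),(.535,.241,.25,-222)],[.443,-.1368,.15,np.radians(-222)])
```

```text
[np.float64(0.5409405852722546), np.float64(0.32759991820238876), np.float64(0.17953990710266626), np.float64(-3.1085403665865723)]
tz -0.0 sh [ 0.03 -0.48 -0.7 ] -> [0.54 0.28 0.25] -178.1
--
tz 0.08 sh [ 0.06 -0.93  0.07] -> [0.537 0.186 0.243] -185.3
tz 0.08 sh [-0.05 -0.93  0.06] -> [0.533 0.093 0.237] -192.5
tz 0.08 sh [-0.17 -0.92  0.07] -> [ 0.53 -0.    0.23] -199.7
--
tz 0.12 sh [ 0.18 -0.79  0.15] -> [ 0.486 -0.068  0.215] -210.5
tz 0.13 sh [ 0.02 -0.81  0.15] -> [ 0.443 -0.137  0.2  ] -222.2
--
tz -0.0 sh [0.  0.  0.8] -> [ 0.443 -0.137  0.12 ] -222.2
--
tz -0.0 sh [0.   0.   0.75] -> [ 0.443 -0.137  0.045] -222.2
--
carry
tz -0.0 sh [-0.09  0.31 -1.  ] -> [ 0.47 -0.12  0.25] -222.0
--
tz -0.0 sh [0.48 0.78 0.  ] -> [ 0.487 -0.03   0.25 ] -222.0
tz -0.0 sh [0.48 0.78 0.  ] -> [0.503 0.06  0.25 ] -222.0
tz -0.0 sh [0.49 0.78 0.  ] -> [0.519 0.151 0.25 ] -222.0
tz -0.0 sh [0.48 0.77 0.  ] -> [0.535 0.24  0.25 ] -222.0
--
```

Run:
```python
from plan import *
plan([(.54,.28,.25,-178),(.53,0,.23,-120),(.443,-.1368,.2,-80),(.443,-.1368,.12,-80),(.443,-.1368,.045,-80)])
print("carry");plan([(.443,-.1368,.25,-80),(.535,.241,.25,-80)],[.443,-.1368,.15,np.radians(-80)])
```

```text
tz -0.0 sh [ 0.03 -0.48 -0.7 ] -> [0.54 0.28 0.25] -178.1
--
tz -0.22 sh [ 0.06 -0.93  0.07] -> [0.537 0.186 0.243] -158.3
tz -0.21 sh [ 0.38 -0.85  0.06] -> [0.533 0.093 0.237] -139.4
tz -0.22 sh [ 0.63 -0.69  0.07] -> [ 0.53 -0.    0.23] -119.6
--
tz -0.22 sh [0.81 0.04 0.15] -> [ 0.486 -0.068  0.215] -99.8
tz -0.22 sh [0.75 0.31 0.15] -> [ 0.443 -0.137  0.2  ] -80.0
--
tz -0.0 sh [-0.  -0.   0.8] -> [ 0.443 -0.137  0.12 ] -80.0
--
tz -0.0 sh [-0.   -0.    0.75] -> [ 0.443 -0.137  0.045] -80.0
--
carry
tz -0.0 sh [ 0.  0. -1.] -> [ 0.443 -0.137  0.25 ] -80.0
--
tz -0.0 sh [-0.89 -0.39  0.  ] -> [ 0.466 -0.042  0.25 ] -80.0
tz -0.0 sh [-0.89 -0.39  0.  ] -> [0.489 0.052 0.25 ] -80.0
tz -0.0 sh [-0.89 -0.39  0.  ] -> [0.512 0.146 0.25 ] -80.0
tz -0.0 sh [-0.89 -0.39  0.  ] -> [0.535 0.241 0.25 ] -80.0
--
```

Call:
arm_command(series=[0, 0, 0, 0.01, -0.1, -0.35, 0.75, 0, 0, 0, 0.03, -0.48, -0.7, 0.75, 0, 0, 0, 0.03, -0.48, -0.7, 0.75])

```text
t: 34.52
eef_pos: [0.5388, 0.2771, 0.2485]
ee_rot: [3.139, 0.004, -3.11]
force: [0.5, -0.7, -0.5]
width: 0.0654
gripper_force: 0.0
```

Call:
arm_command(series=[0, 0, -0.11, 0.03, -0.46, 0.04, 0.75, 0, 0, -0.22, 0.06, -0.93, 0.07, 0.75, 0, 0, -0.22, 0.06, -0.93, 0.07, 0.75])

```text
t: 34.9
eef_pos: [0.5341, 0.1825, 0.2374]
ee_rot: [-3.141, -0.002, -2.763]
force: [0.6, 1.5, 0.5]
width: 0.0658
gripper_force: 0.0
```

Call:
arm_command(series=[0, 0, -0.1, 0.19, -0.42, 0.03, 0.75, 0, 0, -0.21, 0.38, -0.85, 0.06, 0.75, 0, 0, -0.21, 0.38, -0.85, 0.06, 0.75])

```text
t: 35.28
eef_pos: [0.5304, 0.0902, 0.2315]
ee_rot: [3.141, -0.002, -2.435]
force: [0.3, 0.4, -0.2]
width: 0.0658
gripper_force: 0.0
```

Call:
arm_command(series=[0, 0, -0.11, 0.31, -0.35, 0.03, 0.75, 0, 0, -0.22, 0.63, -0.69, 0.07, 0.75, 0, 0, -0.22, 0.63, -0.69, 0.07, 0.75])

```text
t: 35.65
eef_pos: [0.5277, -0.0027, 0.2246]
ee_rot: [3.14, -0.001, -2.09]
force: [0.3, 0.1, -0.3]
width: 0.0654
gripper_force: 0.0
```

Call:
arm_command(series=[0, 0, -0.11, 0.4, 0.02, 0.08, 0.75, 0, 0, -0.22, 0.81, 0.04, 0.15, 0.75, 0, 0, -0.22, 0.81, 0.04, 0.15, 0.75])

```text
t: 36.02
eef_pos: [0.4833, -0.0701, 0.2098]
ee_rot: [3.14, -0.0, -1.745]
force: [0.0, 0.2, 0.8]
width: 0.0659
gripper_force: 0.0
```

Call:
arm_command(series=[0, 0, -0.11, 0.38, 0.16, 0.08, 0.75, 0, 0, -0.22, 0.75, 0.31, 0.15, 0.75, 0, 0, -0.22, 0.75, 0.31, 0.15, 0.75, 0, 0, -0.22, 0.75, 0.31, 0.15, 0.75, 0, 0, -0.22, 0.75, 0.31, 0.15, 0.75])

```text
t: 36.65
eef_pos: [0.4421, -0.1375, 0.1957]
ee_rot: [-3.141, -0.0, -1.398]
force: [0.9, -0.6, 0.1]
width: 0.0659
gripper_force: 0.0
```

Run:
```python
from plan import *
from meas import saucers
print(pose())
plan([(.443,-.1368,.12,-80),(.443,-.1368,.045,-80)])
s=arm.grab_frame("side");t=arm.grab_frame("top")
for u,v,r,a in saucers(t):
    if v>120 and 50<u<350: print("Y",np.round([u,v,r,a],1),np.round(onz("top",u,v,.009),4),np.round(onz("top",u,v,.039),4))
for X in[(.443,-.137,.0)]: print(proj("side",X))
cv2.imwrite("pics/c7.png",cv2.resize(s[90:290,160:340],None,fx=3,fy=3,interpolation=2))
```

```text
[np.float64(0.44212987130117093), np.float64(-0.13748021415551728), np.float64(0.19569873351088388), np.float64(-1.3979163458774169)]
tz -0.0 sh [-0.01 -0.01  0.76] -> [ 0.443 -0.136  0.12 ] -80.1
--
tz -0.0 sh [0.   0.   0.75] -> [ 0.443 -0.136  0.045] -80.1
--
Y [118.4 170.9  12.8 407. ] [0.6316 0.3395 0.009 ] [0.6259 0.328  0.039 ]
Y [322.1 174.1  11.6 355. ] [ 0.6372 -0.2812  0.009 ] [ 0.6314 -0.2756  0.039 ]
Y [115.3 199.5  12.8 448. ] [0.5437 0.3427 0.009 ] [0.5405 0.3311 0.039 ]
[223.3006853  232.24862076]
```

View pics/c7.png

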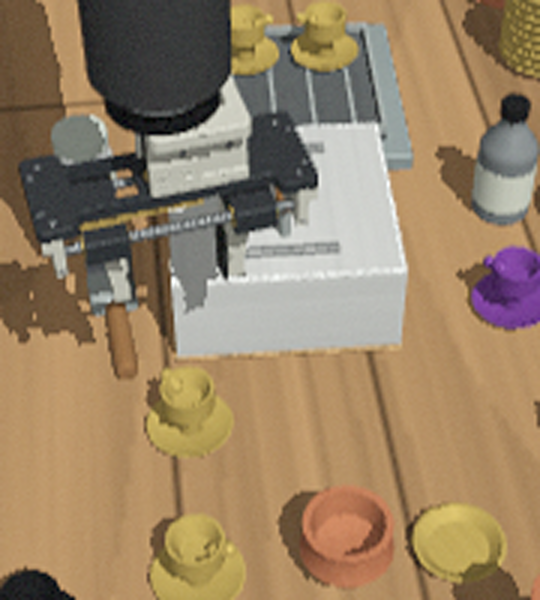

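Call:
arm_command(series=[0, 0, -0.04, -0.01, -0.01, 0.4, 0.75, 0, 0, -0.04, -0.01, -0.01, 0.76, 0.75])

```text
t: 37.0
eef_pos: [0.4426, -0.1367, 0.1189]
ee_rot: [-3.14, -0.0, -1.333]
force: [1.1, -0.2, -0.1]
width: 0.0658
gripper_force: 0.0
```

Call:
arm_command(series=[0, 0, 0, 0, 0, 0.25, 0.75, 0, 0, 0, 0, 0, 0.5, 0.75, 0, 0, 0, 0, 0, 0.75, 0.75, 0, 0, 0, 0, 0, 0.75, 0.75, 0, 0, 0, 0, 0, 0.75, 0.4, 0, 0, 0, 0, 0, 0.75, 0.2, 0, 0, 0, 0, 0, 0.75, 0.2, 0, 0, 0, 0, 0, 0.75, 0.2])

```text
t: 38.0
eef_pos: [0.4426, -0.1372, 0.0454]
ee_rot: [-3.14, -0.0, -1.334]
force: [-0.8, 1.2, 8.1]
width: 0.0428
gripper_force: 20.0
```

Call:
arm_command(series=[0, 0, 0, 0, 0, -0.15, 0.2, 0, 0, 0, 0, 0, -0.3, 0.2, 0, 0, 0, 0, 0, -0.5, 0.2, 0, 0, 0, 0, 0, -0.75, 0.2, 0, 0, 0, 0, 0, -1, 0.2])

```text
t: 38.62
eef_pos: [0.4415, -0.1373, 0.1453]
ee_rot: [3.141, 0.0, -1.334]
force: [-0.3, -0.0, -2.2]
width: 0.0423
gripper_force: 20.0
```

Call:
arm_command(series=[0, 0, 0, 0, 0, -0.35, 0.2, 0, 0, 0, 0, 0, -0.7, 0.2, 0, 0, 0, 0, 0, -1, 0.2, 0, 0, 0, 0, 0, -1, 0.2])

```text
t: 39.12
eef_pos: [0.4429, -0.1373, 0.2468]
ee_rot: [-3.137, -0.001, -1.334]
force: [0.2, 0.4, -0.8]
width: 0.0425
gripper_force: 20.0
```

Run:
```python
from plan import *
print(pose(),arm.get_state()["width"])
plan([(.535,.241,.25,-76),(.535,.241,.15,-76),(.535,.241,.0755,-76)])
s=arm.grab_frame("side")
cv2.imwrite("pics/c8.png",cv2.resize(s[60:300,130:330],None,fx=2.5,fy=2.5,interpolation=2))
```

```text
[np.float64(0.44289627820244165), np.float64(-0.13727081976141112), np.float64(0.24684582344360578), np.float64(-1.3340281236003957)] 0.04254567662281414
tz -0.0 sh [-0.87 -0.45 -0.01] -> [ 0.466 -0.042  0.248] -76.4
tz -0.0 sh [-0.86 -0.44 -0.01] -> [0.489 0.052 0.249] -76.4
tz -0.0 sh [-0.87 -0.45 -0.01] -> [0.512 0.147 0.25 ] -76.4
tz -0.0 sh [-0.86 -0.44 -0.  ] -> [0.535 0.241 0.25 ] -76.4
--
tz -0.0 sh [-0. -0.  1.] -> [0.535 0.241 0.15 ] -76.4
--
tz -0.0 sh [-0.   -0.    0.74] -> [0.535 0.241 0.076] -76.4
--
```

View pics/c8.png

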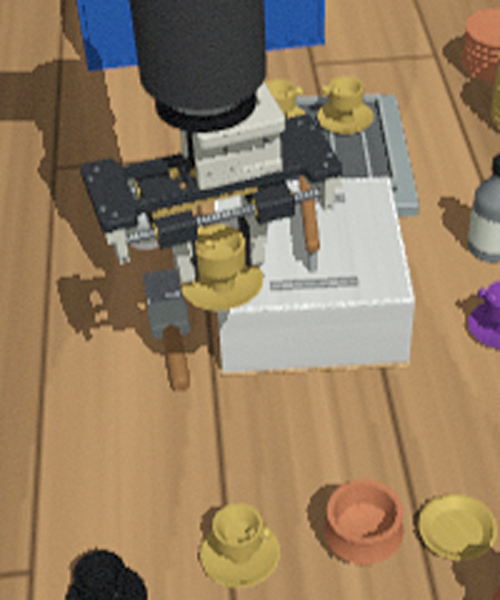

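Call:
arm_command(series=[0, 0, 0, -0.2, -0.1, 0, 0.2, 0, 0, 0, -0.5, -0.26, 0, 0.2, 0, 0, 0, -0.87, -0.45, -0.01, 0.2])

```text
t: 39.55
eef_pos: [0.4644, -0.0416, 0.2442]
ee_rot: [3.139, 0.0, -1.336]
force: [0.9, -0.4, -1.0]
width: 0.0425
gripper_force: 20.0
```

Call:
arm_command(series=[0, 0, 0, -0.28, -0.15, 0, 0.2, 0, 0, 0, -0.57, -0.29, 0, 0.2, 0, 0, 0, -0.86, -0.44, -0.01, 0.2])

```text
t: 39.92
eef_pos: [0.4871, 0.0526, 0.2451]
ee_rot: [3.139, -0.0, -1.334]
force: [-0.2, 0.0, -1.3]
width: 0.0426
gripper_force: 20.0
```

Call:
arm_command(series=[0, 0, 0, -0.28, -0.15, 0, 0.2, 0, 0, 0, -0.57, -0.29, 0, 0.2, 0, 0, 0, -0.87, -0.45, -0.01, 0.2])

```text
t: 40.3
eef_pos: [0.5105, 0.1475, 0.2459]
ee_rot: [3.139, -0.001, -1.334]
force: [0.9, 0.2, -2.5]
width: 0.0427
gripper_force: 20.0
```

Call:
arm_command(series=[0, 0, 0, -0.28, -0.15, 0, 0.2, 0, 0, 0, -0.57, -0.29, 0, 0.2, 0, 0, 0, -0.86, -0.44, 0, 0.2, 0, 0, 0, -0.86, -0.44, 0, 0.2, 0, 0, 0, -0.86, -0.44, 0, 0.2])

```text
t: 40.92
eef_pos: [0.5334, 0.2408, 0.2466]
ee_rot: [3.14, -0.001, -1.334]
force: [-0.7, -0.1, -2.5]
width: 0.0427
gripper_force: 20.0
```

Run:
```python
from plan import *
print(pose())
plan([(.535,.241,.15,-76),(.535,.241,.0755,-76)])
```

```text
[np.float64(0.5333826997212207), np.float64(0.24078244502560006), np.float64(0.24664837711589435), np.float64(-1.3338578066262046)]
tz -0.0 sh [ 0.   -0.02  0.97] -> [0.535 0.241 0.15 ] -76.4
--
tz -0.0 sh [0.   0.   0.74] -> [0.535 0.241 0.076] -76.4
--
```

Call:
arm_command(series=[0, 0, 0, 0, -0.02, 0.3, 0.2, 0, 0, 0, 0, -0.02, 0.6, 0.2, 0, 0, 0, 0, -0.02, 0.97, 0.2])

```text
t: 41.3
eef_pos: [0.5359, 0.2407, 0.1503]
ee_rot: [-3.14, 0.001, -1.335]
force: [0.6, 0.4, -1.9]
width: 0.0428
gripper_force: 20.0
```

Call:
arm_command(series=[0, 0, 0, 0, 0, 0.2, 0.2, 0, 0, 0, 0, 0, 0.4, 0.2, 0, 0, 0, 0, 0, 0.55, 0.2, 0, 0, 0, 0, 0, 0.65, 0.2, 0, 0, 0, 0, 0, 0.7, 0.2, 0, 0, 0, 0, 0, 0.73, 0.2, 0, 0, 0, 0, 0, 0.75, 0.2, 0, 0, 0, 0, 0, 0.75, 0.2])

```text
t: 42.3
eef_pos: [0.5359, 0.2414, 0.0758]
ee_rot: [-3.141, 0.0, -1.334]
force: [-0.6, 0.0, -2.1]
width: 0.0426
gripper_force: 20.0
```

Call:
arm_command(series=[0, 0, 0, 0, 0, 0, 0.55, 0, 0, 0, 0, 0, 0, 0.68, 0, 0, 0, 0, 0, 0, 0.68, 0, 0, 0, 0, 0, 0, 0.68, 0, 0, 0, 0, 0, -0.2, 0.68, 0, 0, 0, 0, 0, -0.6, 0.68, 0, 0, 0, 0, 0, -1, 0.68, 0, 0, 0, 0, 0, -1, 0.68])

```text
t: 43.3
eef_pos: [0.5375, 0.2425, 0.1793]
ee_rot: [-3.135, 0.003, -1.334]
force: [-0.9, 0.5, -0.6]
width: 0.06
gripper_force: 0.0
```

Run:
```python
from plan import *
print(pose())
plan([(.53,.2,.25,-76),(.52,-.05,.23,-45),(.4376,-.281,.2,-17),(.4376,-.281,.12,-17),(.4376,-.281,.045,-17)])
print("carry");plan([(.50,-.05,.25,-17),(.621,.237,.25,-17)],[.4376,-.281,.25,np.radians(-17)])
```

```text
[np.float64(0.5374512728533577), np.float64(0.24246829146267257), np.float64(0.1792902344986835), np.float64(-1.3335704984636023)]
tz -0.0 sh [ 0.4   0.17 -0.71] -> [0.53 0.2  0.25] -76.4
--
tz -0.12 sh [0.8  0.23 0.07] -> [0.527 0.116 0.243] -65.6
tz -0.11 sh [0.74 0.37 0.07] -> [0.524 0.034 0.236] -55.7
tz -0.12 sh [0.67 0.5  0.06] -> [ 0.52 -0.05  0.23] -44.9
--
tz -0.1 sh [0.35 0.74 0.1 ] -> [ 0.493 -0.127  0.22 ] -35.9
tz -0.11 sh [0.23 0.79 0.1 ] -> [ 0.465 -0.204  0.21 ] -26.0
tz -0.1 sh [0.09 0.81 0.1 ] -> [ 0.437 -0.281  0.2  ] -17.0
--
tz -0.0 sh [ 0.  -0.   0.8] -> [ 0.437 -0.281  0.12 ] -17.0
--
tz -0.0 sh [ 0.   -0.    0.75] -> [ 0.437 -0.281  0.045] -17.0
--
carry
tz -0.0 sh [-0.03 -0.8   0.  ] -> [ 0.458 -0.204  0.25 ] -17.0
tz -0.0 sh [-0.02 -0.8   0.  ] -> [ 0.48  -0.127  0.25 ] -17.0
tz -0.0 sh [-0.03 -0.79  0.  ] -> [ 0.5  -0.05  0.25] -17.0
--
tz -0.0 sh [ 0.08 -0.77  0.  ] -> [0.53  0.021 0.25 ] -17.0
tz -0.0 sh [ 0.08 -0.78  0.  ] -> [0.56  0.093 0.25 ] -17.0
tz -0.0 sh [ 0.08 -0.77  0.  ] -> [0.591 0.165 0.25 ] -17.0
tz -0.0 sh [ 0.08 -0.78  0.  ] -> [0.621 0.237 0.25 ] -17.0
--
```

Call:
arm_command(series=[0, 0, 0, 0.15, 0.07, -0.4, 0.75, 0, 0, 0, 0.4, 0.17, -0.71, 0.75])

```text
t: 43.55
eef_pos: [0.5285, 0.1983, 0.247]
ee_rot: [3.141, -0.0, -1.333]
force: [0.2, 0.5, -0.3]
width: 0.0656
gripper_force: 0.0
```

Call:
arm_command(series=[0, 0, -0.06, 0.4, 0.12, 0.04, 0.75, 0, 0, -0.12, 0.8, 0.23, 0.07, 0.75])

```text
t: 43.8
eef_pos: [0.5246, 0.1143, 0.2393]
ee_rot: [-3.141, 0.0, -1.142]
force: [0.1, -0.3, -0.5]
width: 0.066
gripper_force: 0.0
```

Call:
arm_command(series=[0, 0, -0.06, 0.37, 0.18, 0.04, 0.75, 0, 0, -0.11, 0.74, 0.37, 0.07, 0.75])

```text
t: 44.05
eef_pos: [0.5214, 0.0313, 0.2318]
ee_rot: [3.141, 0.0, -0.97]
force: [1.0, -0.4, 0.5]
width: 0.066
gripper_force: 0.0
```

Call:
arm_command(series=[0, 0, -0.06, 0.34, 0.25, 0.03, 0.75, 0, 0, -0.12, 0.67, 0.5, 0.06, 0.75])

```text
t: 44.3
eef_pos: [0.5178, -0.0522, 0.2259]
ee_rot: [3.141, 0.0, -0.781]
force: [1.0, -0.9, 0.0]
width: 0.0658
gripper_force: 0.0
```

Call:
arm_command(series=[0, 0, -0.05, 0.18, 0.37, 0.05, 0.75, 0, 0, -0.1, 0.35, 0.74, 0.1, 0.75])

```text
t: 44.55
eef_pos: [0.49, -0.1293, 0.2157]
ee_rot: [3.141, 0.001, -0.625]
force: [0.3, 0.1, 0.6]
width: 0.0658
gripper_force: 0.0
```

Call:
arm_command(series=[0, 0, -0.06, 0.12, 0.4, 0.05, 0.75, 0, 0, -0.11, 0.23, 0.79, 0.1, 0.75])

```text
t: 44.8
eef_pos: [0.4621, -0.2066, 0.2059]
ee_rot: [3.141, 0.001, -0.452]
force: [0.6, -1.2, -0.7]
width: 0.0658
gripper_force: 0.0
```

Call:
arm_command(series=[0, 0, -0.05, 0.05, 0.4, 0.05, 0.75, 0, 0, -0.1, 0.09, 0.81, 0.1, 0.75, 0, 0, -0.1, 0.09, 0.81, 0.1, 0.75, 0, 0, -0.1, 0.09, 0.81, 0.1, 0.75])

```text
t: 45.3
eef_pos: [0.4353, -0.2822, 0.1962]
ee_rot: [-3.141, 0.001, -0.299]
force: [0.5, -1.0, -0.3]
width: 0.0655
gripper_force: 0.0
```

Run:
```python
from plan import *
from meas import saucers
print(pose())
plan([(.4376,-.281,.12,-17),(.4376,-.281,.045,-17)])
t=arm.grab_frame("top");cv2.imwrite("pics/t9.png",t)
for u,v,r,a in saucers(t):
    if v>120 and 50<u<350: print("Y",np.round([u,v,r,a],1),np.round(onz("top",u,v,.009),4),np.round(onz("top",u,v,.039),4))
```

```text
[np.float64(0.4353339359149706), np.float64(-0.28215480908751606), np.float64(0.1961564578243135), np.float64(-0.2989180496513191)]
tz -0.0 sh [ 0.02 -0.02  0.76] -> [ 0.438 -0.281  0.12 ] -17.1
--
tz -0.0 sh [-0.    0.    0.75] -> [ 0.438 -0.281  0.045] -17.1
--
Y [118.6 170.6  12.9 427. ] [0.6323 0.339  0.009 ] [0.6266 0.3275 0.039 ]
Y [322.1 174.1  11.6 362. ] [ 0.6372 -0.2812  0.009 ] [ 0.6314 -0.2756  0.039 ]
Y [115.4 199.5  12.9 449. ] [0.5439 0.3424 0.009 ] [0.5406 0.3309 0.039 ]
Y [145.7 202.   12.4 429. ] [0.5385 0.2509 0.009 ] [0.5354 0.2419 0.039 ]
```

Call:
arm_command(series=[0, 0, 0, 0.02, -0.02, 0.4, 0.75, 0, 0, 0, 0.02, -0.02, 0.76, 0.75])

```text
t: 45.6
eef_pos: [0.4389, -0.2799, 0.1201]
ee_rot: [-3.141, -0.002, -0.296]
force: [0.5, 0.7, 0.6]
width: 0.0661
gripper_force: 0.0
```

Call:
arm_command(series=[0, 0, 0, 0, 0, 0.25, 0.75, 0, 0, 0, 0, 0, 0.5, 0.75, 0, 0, 0, 0, 0, 0.75, 0.75, 0, 0, 0, 0, 0, 0.75, 0.75, 0, 0, 0, 0, 0, 0.75, 0.4, 0, 0, 0, 0, 0, 0.75, 0.2, 0, 0, 0, 0, 0, 0.75, 0.2, 0, 0, 0, 0, 0, 0.75, 0.2])

```text
t: 46.6
eef_pos: [0.4387, -0.2812, 0.0466]
ee_rot: [3.142, -0.002, -0.297]
force: [-1.2, 1.3, 6.9]
width: 0.0427
gripper_force: 20.0
```

Call:
arm_command(series=[0, 0, 0, 0, 0, -0.15, 0.2, 0, 0, 0, 0, 0, -0.3, 0.2, 0, 0, 0, 0, 0, -0.5, 0.2, 0, 0, 0, 0, 0, -0.75, 0.2, 0, 0, 0, 0, 0, -1, 0.2])

```text
t: 47.22
eef_pos: [0.4379, -0.2809, 0.1474]
ee_rot: [-3.141, -0.001, -0.298]
force: [-0.3, -0.2, -1.2]
width: 0.0423
gripper_force: 20.0
```

Call:
arm_command(series=[0, 0, 0, 0, 0, -0.35, 0.2, 0, 0, 0, 0, -0.2, -0.7, 0.2, 0, 0, 0, -0.02, -0.5, -1, 0.2, 0, 0, 0, -0.03, -0.8, -1, 0.2])

```text
t: 47.72
eef_pos: [0.4597, -0.2031, 0.2494]
ee_rot: [-3.141, -0.006, -0.298]
force: [-0.1, -0.2, -2.8]
width: 0.0425
gripper_force: 20.0
```

Call:
arm_command(series=[0, 0, 0, -0.01, -0.27, 0, 0.2, 0, 0, 0, -0.02, -0.53, 0, 0.2, 0, 0, 0, -0.02, -0.8, 0, 0.2])

```text
t: 48.1
eef_pos: [0.4799, -0.1256, 0.2467]
ee_rot: [-3.141, -0.001, -0.298]
force: [0.3, 0.4, -1.4]
width: 0.0421
gripper_force: 20.0
```

Call:
arm_command(series=[0, 0, 0, -0.01, -0.27, 0, 0.2, 0, 0, 0, -0.02, -0.53, 0, 0.2, 0, 0, 0, -0.03, -0.79, 0, 0.2])

```text
t: 48.48
eef_pos: [0.5002, -0.0492, 0.2466]
ee_rot: [-3.141, -0.001, -0.297]
force: [0.6, -0.2, -1.1]
width: 0.0428
gripper_force: 20.0
```

Call:
arm_command(series=[0, 0, 0, 0.02, -0.26, 0, 0.2, 0, 0, 0, 0.05, -0.52, 0, 0.2, 0, 0, 0, 0.08, -0.77, 0, 0.2])

```text
t: 48.85
eef_pos: [0.5308, 0.0222, 0.2465]
ee_rot: [-3.141, -0.001, -0.297]
force: [0.2, -0.1, -1.0]
width: 0.0425
gripper_force: 20.0
```

Call:
arm_command(series=[0, 0, 0, 0.02, -0.26, 0, 0.2, 0, 0, 0, 0.05, -0.52, 0, 0.2, 0, 0, 0, 0.08, -0.78, 0, 0.2])

```text
t: 49.22
eef_pos: [0.5618, 0.095, 0.2456]
ee_rot: [3.142, 0.0, -0.297]
force: [0.3, 0.2, -1.3]
width: 0.0426
gripper_force: 20.0
```

Call:
arm_command(series=[0, 0, 0, 0.02, -0.26, 0, 0.2, 0, 0, 0, 0.05, -0.52, 0, 0.2, 0, 0, 0, 0.08, -0.77, 0, 0.2])

```text
t: 49.6
eef_pos: [0.592, 0.1664, 0.2454]
ee_rot: [3.141, 0.0, -0.297]
force: [-0.2, -0.8, -1.3]
width: 0.0425
gripper_force: 20.0
```

Call:
arm_command(series=[0, 0, 0, 0.02, -0.26, 0, 0.2, 0, 0, 0, 0.05, -0.52, 0, 0.2, 0, 0, 0, 0.08, -0.78, 0, 0.2, 0, 0, 0, 0.08, -0.78, 0, 0.2, 0, 0, 0, 0.08, -0.78, 0, 0.2])

```text
t: 50.22
eef_pos: [0.6218, 0.2373, 0.2452]
ee_rot: [3.141, 0.001, -0.297]
force: [-0.2, 0.2, -0.9]
width: 0.0425
gripper_force: 20.0
```

Run:
```python
from plan import *
print(pose())
plan([(.621,.238,.15,-17),(.621,.238,.0755,-17)])
```

```text
[np.float64(0.6217625722061716), np.float64(0.23725563335693312), np.float64(0.2451653430163442), np.float64(-0.29716240724518195)]
tz -0.0 sh [-0.01 -0.    0.95] -> [0.621 0.238 0.15 ] -17.0
--
tz -0.0 sh [ 0.   -0.    0.75] -> [0.621 0.238 0.075] -17.0
--
```

Call:
arm_command(series=[0, 0, 0, -0.01, 0, 0.3, 0.2, 0, 0, 0, -0.01, 0, 0.6, 0.2, 0, 0, 0, -0.01, 0, 0.95, 0.2])

```text
t: 50.6
eef_pos: [0.6211, 0.2369, 0.1506]
ee_rot: [-3.14, -0.001, -0.298]
force: [-0.4, 0.6, -1.3]
width: 0.0426
gripper_force: 20.0
```

Call:
arm_command(series=[0, 0, 0, 0, 0, 0.2, 0.2, 0, 0, 0, 0, 0, 0.4, 0.2, 0, 0, 0, 0, 0, 0.55, 0.2, 0, 0, 0, 0, 0, 0.65, 0.2, 0, 0, 0, 0, 0, 0.7, 0.2, 0, 0, 0, 0, 0, 0.72, 0.2, 0, 0, 0, 0, 0, 0.74, 0.2, 0, 0, 0, 0, 0, 0.74, 0.2])

```text
t: 51.6
eef_pos: [0.621, 0.2374, 0.0769]
ee_rot: [-3.141, -0.0, -0.297]
force: [-0.6, 0.1, -2.0]
width: 0.0425
gripper_force: 20.0
```

Call:
arm_command(series=[0, 0, 0, 0, 0, 0, 0.55, 0, 0, 0, 0, 0, 0, 0.62, 0, 0, 0, 0, 0, 0, 0.62, 0, 0, 0, 0, 0, 0, 0.62, 0, 0, 0, 0, 0, -0.2, 0.62, 0, 0, 0, 0, 0, -0.6, 0.62, 0, 0, 0, 0, 0, -1, 0.62, 0, 0, 0, 0, 0, -1, 0.62])

```text
t: 52.6
eef_pos: [0.6228, 0.2383, 0.1808]
ee_rot: [-3.136, -0.005, -0.297]
force: [0.9, 0.4, -0.3]
width: 0.0542
gripper_force: 0.0
```

Call:
arm_command(series=[0, 0, 0, 0, 0.2, -0.4, 0.62, 0, 0, 0, 0, 0.5, -0.7, 0.62, 0, 0, 0, 0, 1, -0.7, 0.62, 0, 0, 0, 0, 1, -0.7, 0.62])

```text
t: 53.1
eef_pos: [0.5905, 0.1392, 0.2469]
ee_rot: [-3.141, 0.0, -0.3]
force: [0.2, 0.8, 0.2]
width: 0.0545
gripper_force: 0.0
```

Run:
```python
from plan import *
from meas import saucers
print(pose())
t=arm.grab_frame("top");s=arm.grab_frame("side")
for u,v,r,a in saucers(t):
    if v>120 and 50<u<350: print("Y",np.round([u,v,r,a],1),np.round(onz("top",u,v,.009),4),np.round(onz("top",u,v,.039),4))
cv2.imwrite("pics/c10.png",np.hstack([cv2.resize(t[120:280,75:265],(570,480),interpolation=2)[:,:400],cv2.resize(s[70:230,200:330],(390,480),interpolation=2)]))
```

```text
[np.float64(0.5904754186447352), np.float64(0.1391920915722886), np.float64(0.24690721137914542), np.float64(-0.2997120658286061)]
Y [322.1 174.1  11.6 341. ] [ 0.6372 -0.2812  0.009 ] [ 0.6314 -0.2756  0.039 ]
Y [118.  173.   12.1 207. ] [0.625  0.3402 0.009 ] [0.6194 0.3287 0.039 ]
```

View pics/c10.png

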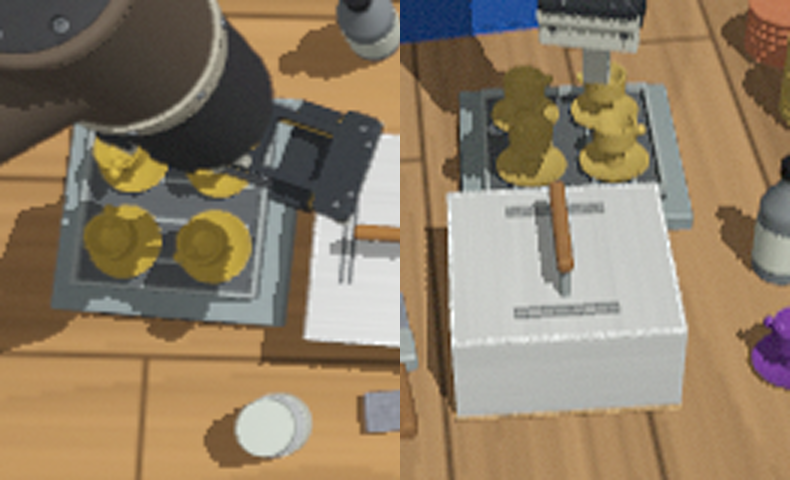

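All four lamps stand upright, two by two, inside the rim, and the hood is square on the mat. Next I fetch the hood.

Run:
```python
from plan import *
plan([(.5405,.032,.24,-92.65),(.5405,.032,.1359,-92.65)])
```

```text
tz 0.42 sh [-0.08  0.6   0.03] -> [0.566 0.086 0.243] -54.9
tz 0.42 sh [0.3  0.52 0.03] -> [0.541 0.032 0.24 ] -92.7
--
tz -0.0 sh [-0.    0.    0.52] -> [0.541 0.032 0.188] -92.7
tz -0.0 sh [-0.    0.    0.52] -> [0.541 0.032 0.136] -92.7
--
```

Call:
arm_command(series=[0, 0, 0.11, -0.02, 0.15, 0.01, 0.62, 0, 0, 0.22, -0.04, 0.3, 0.02, 0.62, 0, 0, 0.33, -0.06, 0.45, 0.03, 0.62, 0, 0, 0.42, -0.08, 0.6, 0.03, 0.62, 0, 0, 0.42, -0.08, 0.6, 0.03, 0.62])

```text
t: 53.82
eef_pos: [0.5663, 0.0868, 0.243]
ee_rot: [3.141, 0.0, -0.957]
force: [-0.5, 1.0, 0.3]
width: 0.0542
gripper_force: 0.0
```

Call:
arm_command(series=[0, 0, 0.11, 0.08, 0.13, 0.01, 0.62, 0, 0, 0.22, 0.15, 0.26, 0.02, 0.62, 0, 0, 0.33, 0.22, 0.4, 0.03, 0.62, 0, 0, 0.42, 0.3, 0.52, 0.03, 0.62, 0, 0, 0.42, 0.3, 0.52, 0.03, 0.62, 0, 0, 0.42, 0.3, 0.52, 0.03, 0.62])

```text
t: 54.58
eef_pos: [0.5417, 0.0329, 0.2404]
ee_rot: [-3.142, -0.0, -1.613]
force: [0.5, 1.0, 0.2]
width: 0.0544
gripper_force: 0.0
```

Run:
```python
from plan import *
print(pose());plan([(.5405,.032,.1359,-92.65)])
```

```text
[np.float64(0.5416688737687115), np.float64(0.03291551039819671), np.float64(0.24037513246243047), np.float64(-1.6125966995398215)]
tz 0.0 sh [0.   0.01 0.52] -> [0.541 0.033 0.188] -92.4
tz 0.0 sh [0.01 0.   0.52] -> [0.541 0.032 0.136] -92.4
--
```

Call:
arm_command(series=[0, 0, 0, 0, 0.01, 0.26, 0.62, 0, 0, 0, 0, 0.01, 0.52, 0.62])

```text
t: 54.82
eef_pos: [0.5407, 0.0331, 0.188]
ee_rot: [-3.141, 0.0, -1.613]
force: [-0.6, 0.3, -0.4]
width: 0.0542
gripper_force: 0.0
```

Call:
arm_command(series=[0, 0, 0, 0.01, 0, 0.2, 0.62, 0, 0, 0, 0.01, 0, 0.4, 0.62, 0, 0, 0, 0.01, 0, 0.52, 0.62, 0, 0, 0, 0.01, 0, 0.52, 0.62, 0, 0, 0, 0.01, 0, 0.52, 0.4])

```text
t: 55.45
eef_pos: [0.5407, 0.0315, 0.1372]
ee_rot: [-3.141, 0.0, -1.616]
force: [-0.1, 0.4, 0.2]
width: 0.0491
gripper_force: 0.0
```

Call:
arm_command(series=[0, 0, 0, 0, 0, 0, 0.2, 0, 0, 0, 0, 0, 0, 0, 0, 0, 0, 0, 0, 0, 0, 0, 0, 0, 0, 0, 0, 0, 0, 0, 0, 0, 0, 0, 0, 0, 0, 0, 0, 0, 0, 0], force=55)

```text
t: 56.2
eef_pos: [0.5403, 0.0312, 0.1368]
ee_rot: [-3.141, 0.0, -1.617]
force: [0.4, 1.0, 1.5]
width: 0.0136
gripper_force: 55.0
```

Run:
```python
from plan import *
p=pose();print(p,arm.get_state()["gripper_force"])
```

```text
[np.float64(0.5402864116022739), np.float64(0.031245909818791207), np.float64(0.1367520462675441), np.float64(-1.6167093330390707)] 55.00054121017456
```

Call:
arm_command(series=[0, 0, 0, 0, 0, -0.1, 0, 0, 0, 0, 0, 0, -0.25, 0, 0, 0, 0, 0, 0, -0.4, 0, 0, 0, 0, 0, 0, -0.6, 0, 0, 0, 0, 0, 0, -0.8, 0, 0, 0, 0, 0, 0, -1, 0, 0, 0, 0, 0, 0, -1, 0])

```text
t: 57.08
eef_pos: [0.541, 0.0315, 0.2388]
ee_rot: [-3.138, 0.002, -1.617]
force: [-0.2, 0.5, -5.6]
width: 0.0133
gripper_force: 55.0
```

Call:
arm_command(series=[0, 0, 0, 0, 0, -0.1, 0, 0, 0, 0, 0, 0, -0.2, 0, 0, 0, 0, 0, 0, -0.2, 0])

```text
t: 57.45
eef_pos: [0.5406, 0.0314, 0.2574]
ee_rot: [-3.14, 0.0, -1.617]
force: [-0.5, 0.1, -5.0]
width: 0.0136
gripper_force: 55.0
```

Run:
```python
from plan import *
print(pose(),arm.get_state()["gripper_force"]);plan([(.581,.2817,.257,-92.65),(.581,.2817,.16,-92.65)])
```

```text
[np.float64(0.5405719669084739), np.float64(0.03135957241189697), np.float64(0.25738426963770994), np.float64(-1.6167150894664761)] 54.998565316200256
tz 0.0 sh [-0.84 -0.1   0.  ] -> [0.554 0.115 0.257] -92.6
tz 0.0 sh [-0.84 -0.09  0.  ] -> [0.567 0.198 0.257] -92.6
tz 0.0 sh [-0.84 -0.1   0.  ] -> [0.581 0.282 0.257] -92.6
--
tz 0.0 sh [0.   0.   0.97] -> [0.581 0.282 0.16 ] -92.6
--
```

Call:
arm_command(series=[0, 0, 0, -0.15, -0.02, 0, 0, 0, 0, 0, -0.35, -0.04, 0, 0, 0, 0, 0, -0.6, -0.07, 0, 0, 0, 0, 0, -0.84, -0.1, 0, 0])

```text
t: 57.95
eef_pos: [0.5541, 0.1166, 0.2562]
ee_rot: [3.141, -0.0, -1.616]
force: [-0.8, -0.1, -4.3]
width: 0.0133
gripper_force: 55.0
```

Call:
arm_command(series=[0, 0, 0, -0.21, -0.02, 0, 0, 0, 0, 0, -0.42, -0.04, 0, 0, 0, 0, 0, -0.63, -0.07, 0, 0, 0, 0, 0, -0.84, -0.09, 0, 0])

```text
t: 58.45
eef_pos: [0.5671, 0.1995, 0.2565]
ee_rot: [-3.142, -0.0, -1.617]
force: [1.4, -0.2, -4.9]
width: 0.0135
gripper_force: 55.0
```

Call:
arm_command(series=[0, 0, 0, -0.25, -0.03, 0, 0, 0, 0, 0, -0.5, -0.06, 0, 0, 0, 0, 0, -0.7, -0.08, 0, 0, 0, 0, 0, -0.84, -0.1, 0, 0, 0, 0, 0, -0.84, -0.1, 0, 0, 0, 0, 0, -0.84, -0.1, 0, 0])

```text
t: 59.2
eef_pos: [0.5805, 0.2813, 0.2565]
ee_rot: [3.141, -0.0, -1.617]
force: [0.3, -0.1, -4.9]
width: 0.0136
gripper_force: 55.0
```

Run:
```python
from plan import *
print(pose(),arm.get_state()["gripper_force"]);plan([(.581,.2817,.17,-92.65),(.581,.2817,.153,-92.65)])
s=arm.grab_frame("side");cv2.imwrite("pics/s11.png",cv2.resize(s[20:200,180:330],(600,720),interpolation=2)[:600])
```

```text
[np.float64(0.5805350822007957), np.float64(0.2812931077635879), np.float64(0.2564712964106175), np.float64(-1.6169704110384933)] 54.99841868877411
tz 0.0 sh [-0.   -0.    0.86] -> [0.581 0.281 0.17 ] -92.6
--
tz 0.0 sh [-0.   -0.    0.17] -> [0.581 0.281 0.153] -92.6
--
```

View pics/s11.png

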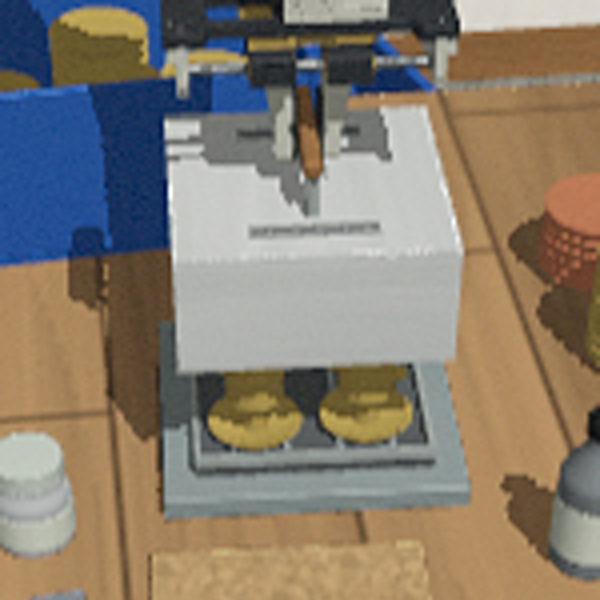

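The hood is level over the deck with the lamps upright beneath it. Lowering it.

Call:
arm_command(series=[0, 0, 0, 0, 0, 0.12, 0, 0, 0, 0, 0, 0, 0.25, 0, 0, 0, 0, 0, 0, 0.38, 0, 0, 0, 0, 0, 0, 0.5, 0, 0, 0, 0, 0, 0, 0.62, 0, 0, 0, 0, 0, 0, 0.74, 0, 0, 0, 0, 0, 0, 0.86, 0, 0, 0, 0, 0, 0, 0.86, 0])

```text
t: 60.25
eef_pos: [0.5801, 0.2812, 0.1692]
ee_rot: [3.14, -0.001, -1.617]
force: [-0.0, 0.1, -4.1]
width: 0.0133
gripper_force: 55.0
```

Call:
arm_command(series=[0, 0, 0, 0, 0, 0.04, 0, 0, 0, 0, 0, 0, 0.08, 0, 0, 0, 0, 0, 0, 0.12, 0, 0, 0, 0, 0, 0, 0.15, 0, 0, 0, 0, 0, 0, 0.17, 0, 0, 0, 0, 0, 0, 0.18, 0, 0, 0, 0, 0, 0, 0.18, 0])

```text
t: 61.12
eef_pos: [0.5806, 0.2816, 0.1528]
ee_rot: [-3.142, -0.0, -1.617]
force: [-1.9, -0.5, -1.6]
width: 0.0133
gripper_force: 55.0
```

Call:
arm_command(series=[0, 0, 0, 0, 0, 0.01, 0, 0, 0, 0, 0, 0, 0.01, 0, 0, 0, 0, 0, 0, 0.01, 0.3, 0, 0, 0, 0, 0, 0.01, 0.6, 0, 0, 0, 0, 0, 0.01, 0.6, 0, 0, 0, 0, 0, -0.2, 0.6, 0, 0, 0, 0, 0, -0.6, 0.6, 0, 0, 0, 0, 0, -1, 0.6], force=30)

```text
t: 62.12
eef_pos: [0.5807, 0.2815, 0.2535]
ee_rot: [3.141, -0.0, -1.617]
force: [0.4, 0.2, 0.3]
width: 0.052
gripper_force: 0.0
```

Run:
```python
from plan import *
print(pose());plan([(.58,.1,.25,-60),(.56,-.15,.22,-45),(.503,-.425,.19,-30),(.503,-.425,.11,-30)])
t=arm.grab_frame("top");s=arm.grab_frame("side")
cv2.imwrite("pics/s12.png",cv2.resize(s[40:180,190:330],(560,560),interpolation=2))
```

```text
[np.float64(0.5807173324463041), np.float64(0.28150843615578425), np.float64(0.25346538543405334), np.float64(-1.6168383611928054)]
tz -0.18 sh [ 0.91 -0.04  0.02] -> [0.581 0.19  0.251] -76.4
tz -0.18 sh [0.88 0.22 0.01] -> [0.58 0.1  0.25] -60.2
--
tz -0.06 sh [0.69 0.47 0.1 ] -> [0.573 0.016 0.24 ] -54.8
tz -0.05 sh [0.64 0.53 0.1 ] -> [ 0.567 -0.066  0.23 ] -50.3
tz -0.06 sh [0.6  0.59 0.1 ] -> [ 0.56 -0.15  0.22] -44.9
--
tz -0.06 sh [0.51 0.78 0.1 ] -> [ 0.541 -0.241  0.21 ] -39.5
tz -0.05 sh [0.44 0.83 0.1 ] -> [ 0.522 -0.333  0.2  ] -35.0
tz -0.06 sh [0.37 0.86 0.1 ] -> [ 0.503 -0.425  0.19 ] -29.6
--
tz 0.0 sh [ 0.  -0.   0.8] -> [ 0.503 -0.425  0.11 ] -29.6
--
```

View pics/s12.png

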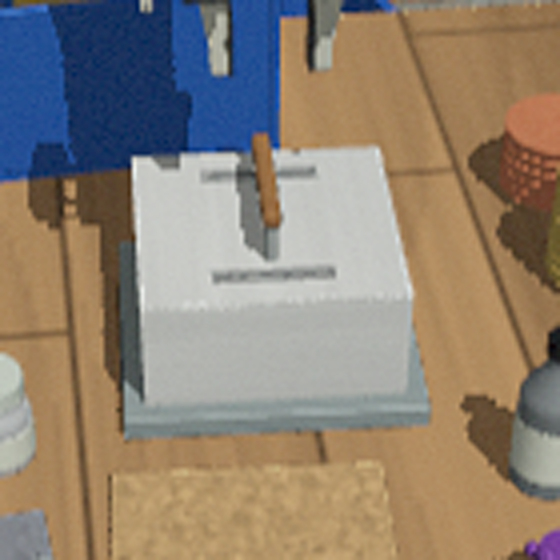

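Hood seated squarely on the ledge and let go. Next, the mushroom.

Call:
arm_command(series=[0, 0, -0.09, 0.45, -0.02, 0.01, 0.9, 0, 0, -0.18, 0.91, -0.04, 0.02, 1, 0, 0, -0.18, 0.91, -0.04, 0.02, 1])

```text
t: 62.6
eef_pos: [0.5803, 0.188, 0.2506]
ee_rot: [-3.142, -0.0, -1.335]
force: [0.8, 0.1, 0.7]
width: 0.0769
gripper_force: 0.0
```

Call:
arm_command(series=[0, 0, -0.09, 0.44, 0.11, 0.01, 1, 0, 0, -0.18, 0.88, 0.22, 0.01, 1, 0, 0, -0.18, 0.88, 0.22, 0.01, 1])

```text
t: 62.98
eef_pos: [0.5797, 0.098, 0.2496]
ee_rot: [-3.141, -0.0, -1.053]
force: [0.1, 0.3, 0.1]
width: 0.0872
gripper_force: 0.0
```

Call:
arm_command(series=[0, 0, -0.03, 0.35, 0.24, 0.05, 1, 0, 0, -0.06, 0.69, 0.47, 0.1, 1])

```text
t: 63.22
eef_pos: [0.5735, 0.0169, 0.2393]
ee_rot: [-3.141, -0.0, -0.956]
force: [0.4, -0.4, -0.3]
width: 0.0874
gripper_force: 0.0
```

Call:
arm_command(series=[0, 0, -0.03, 0.32, 0.27, 0.05, 1, 0, 0, -0.05, 0.64, 0.53, 0.1, 1])

```text
t: 63.48
eef_pos: [0.5671, -0.0664, 0.2293]
ee_rot: [-3.141, -0.0, -0.878]
force: [-0.0, 0.8, -0.1]
width: 0.0875
gripper_force: 0.0
```

Call:
arm_command(series=[0, 0, -0.03, 0.3, 0.3, 0.05, 1, 0, 0, -0.06, 0.6, 0.59, 0.1, 1])

```text
t: 63.72
eef_pos: [0.5602, -0.1504, 0.2193]
ee_rot: [-3.141, -0.0, -0.784]
force: [0.9, -0.3, 0.3]
width: 0.0876
gripper_force: 0.0
```

Call:
arm_command(series=[0, 0, -0.03, 0.26, 0.39, 0.05, 1, 0, 0, -0.06, 0.51, 0.78, 0.1, 1])

```text
t: 63.98
eef_pos: [0.5412, -0.2419, 0.2092]
ee_rot: [-3.141, -0.0, -0.69]
force: [1.0, -0.5, 1.1]
width: 0.0876
gripper_force: 0.0
```

Call:
arm_command(series=[0, 0, -0.03, 0.22, 0.42, 0.05, 1, 0, 0, -0.05, 0.44, 0.83, 0.1, 1])

```text
t: 64.22
eef_pos: [0.5223, -0.3341, 0.1992]
ee_rot: [-3.141, -0.0, -0.611]
force: [1.1, -1.0, 0.1]
width: 0.0879
gripper_force: 0.0
```

Call:
arm_command(series=[0, 0, -0.03, 0.18, 0.43, 0.05, 1, 0, 0, -0.06, 0.37, 0.86, 0.1, 1, 0, 0, -0.06, 0.37, 0.86, 0.1, 1, 0, 0, -0.06, 0.37, 0.86, 0.1, 1])

```text
t: 64.72
eef_pos: [0.5031, -0.4246, 0.189]
ee_rot: [-3.142, 0.001, -0.519]
force: [-0.1, 0.0, 0.4]
width: 0.0878
gripper_force: 0.0
```

Run:
```python
from plan import *
print(pose());plan([(.503,-.425,.13,-30),(.503,-.425,.081,-30)])
```

```text
[np.float64(0.5031079261767102), np.float64(-0.4245792939464379), np.float64(0.18904499905199873), np.float64(-0.5189225442243768)]
tz 0.0 sh [0.   0.   0.59] -> [ 0.503 -0.425  0.13 ] -29.7
--
tz 0.0 sh [0.   0.   0.49] -> [ 0.503 -0.425  0.081] -29.7
--
```

Call:
arm_command(series=[0, 0, 0, 0, 0, 0.3, 1, 0, 0, 0, 0, 0, 0.59, 1])

```text
t: 64.97
eef_pos: [0.5039, -0.4236, 0.1306]
ee_rot: [-3.141, -0.002, -0.517]
force: [0.3, -1.4, -0.4]
width: 0.0876
gripper_force: 0.0
```

Call:
arm_command(series=[0, 0, 0, 0, 0, 0.25, 1, 0, 0, 0, 0, 0, 0.49, 1, 0, 0, 0, 0, 0, 0.49, 1, 0, 0, 0, 0, 0, 0.49, 0.6, 0, 0, 0, 0, 0, 0.49, 0.4, 0, 0, 0, 0, 0, 0.49, 0.3, 0, 0, 0, 0, 0, 0.49, 0.3, 0, 0, 0, 0, 0, 0.49, 0.3], force=15)

```text
t: 65.97
eef_pos: [0.5021, -0.4259, 0.082]
ee_rot: [3.14, 0.0, -0.517]
force: [-6.9, -14.0, 0.9]
width: 0.0438
gripper_force: 15.0
```

Call:
arm_command(series=[0, 0, 0.1, 0, 0, 0, 0.3, 0, 0, 0.2, 0, 0, 0, 0.3, 0, 0, 0.3, 0, 0, 0, 0.3, 0, 0, 0.4, 0, 0, 0, 0.3, 0, 0, 0.5, 0, 0, 0, 0.3, 0, 0, 0.6, 0, 0, 0, 0.3, 0, 0, 0.68, 0, 0, 0, 0.3, 0, 0, 0.68, 0, 0, 0, 0.3])

```text
t: 66.97
eef_pos: [0.5023, -0.4263, 0.0837]
ee_rot: [-3.141, -0.002, -1.587]
force: [-3.8, -1.9, 13.1]
width: 0.0439
gripper_force: 15.0
```

Run:
```python
from plan import *
s=arm.get_state();print(s["eef_pos"],s["ee_rot"],s["force"],s["moment"],s["width"],s["gripper_force"])
i=arm.grab_frame("side");cv2.imwrite("pics/s13.png",cv2.resize(i[240:384,180:340],(640,576),interpolation=2))
```

```text
[ 0.5022669  -0.42628203  0.08374528] [-3.14121915e+00 -2.03544289e-03 -1.58684040e+00] [-3.76294414 -1.90891142 13.13295312] [-0.52299283  1.5316166   0.06372555] 0.043910951486853894 14.997412115335464
```

View pics/s13.png

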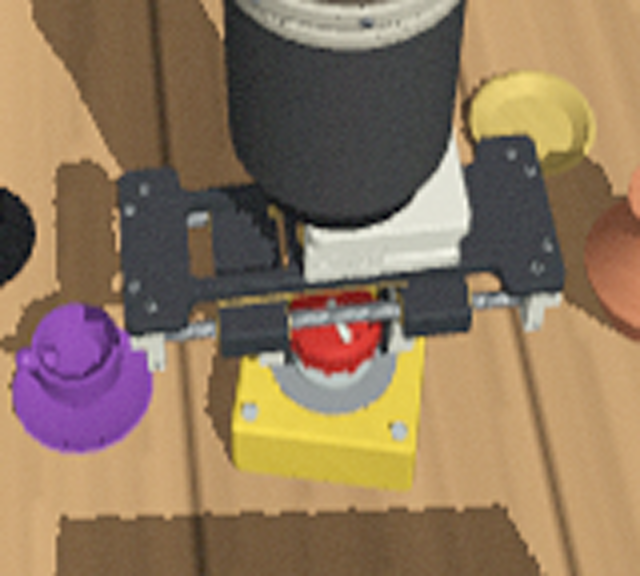

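The head has turned with the fingers: its mark, at (343,325) in the crop, has swung round. It also pushes up against the grip with 13 N, so I follow it upward.

Call:
arm_command(series=[0, 0, 0, 0, 0, -0.02, 0.3, 0, 0, 0, 0, 0, -0.04, 0.3, 0, 0, 0, 0, 0, -0.06, 0.3, 0, 0, 0, 0, 0, -0.08, 0.3, 0, 0, 0, 0, 0, -0.1, 0.3, 0, 0, 0, 0, 0, -0.1, 0.3])

```text
t: 67.78
eef_pos: [0.5021, -0.4259, 0.0894]
ee_rot: [3.141, -0.0, -1.586]
force: [2.9, -10.0, -16.3]
width: 0.0435
gripper_force: 15.0
```

Call:
arm_command(series=[0, 0, 0, 0, 0, 0, 0.5, 0, 0, 0, 0, 0, 0, 0.8, 0, 0, 0, 0, 0, 0, 1, 0, 0, 0, 0, 0, -0.3, 1, 0, 0, 0, 0, 0, -0.7, 1, 0, 0, 0, 0, 0, -1, 1])

```text
t: 68.53
eef_pos: [0.503, -0.4251, 0.194]
ee_rot: [-3.14, -0.001, -1.585]
force: [0.8, -0.1, 0.0]
width: 0.0856
gripper_force: 0.0
```

Call:
arm_command(series=[0, 0, 0, -0.5, 0, 0, 1, 0, 0, 0, -1, 0, -0.3, 1, 0, 0, 0, -1, 0, -0.3, 1])

```text
t: 68.9
eef_pos: [0.5054, -0.3229, 0.2252]
ee_rot: [-3.136, -0.002, -1.582]
force: [0.2, 0.9, -0.1]
width: 0.0879
gripper_force: 0.0
```

Call:
arm_command(series=[0, 0, 0, -0.5, 0, 0, 1, 0, 0, 0, -1, 0, -0.3, 1, 0, 0, 0, -1, 0, -0.3, 1, 0, 0, 0, -1, 0, -0.3, 1])

```text
t: 69.4
eef_pos: [0.5054, -0.2251, 0.2514]
ee_rot: [-3.142, 0.0, -1.585]
force: [-0.3, 0.3, -1.0]
width: 0.0876
gripper_force: 0.0
```

Run:
```python
from meas import *
for k in range(3):
    s=arm.grab_frame("side")
    h=cv2.cvtColor(s,cv2.COLOR_BGR2HSV).astype(int)
    red=((h[...,0]<6)|(h[...,0]>174))&(h[...,1]>190)&(h[...,2]>80)
    red[:,:230]=0;red[:,300:]=0
    for m,st,c in comps(s,red,60): print(st,c)
cv2.imwrite("pics/s14.png",s)
```

```text
[252 308  23  24 350] [262.58857143 319.21428571]
[252 308  23  24 356] [262.62359551 319.28932584]
[252 308  23  24 351] [262.61253561 319.28774929]
```

View pics/s14.png

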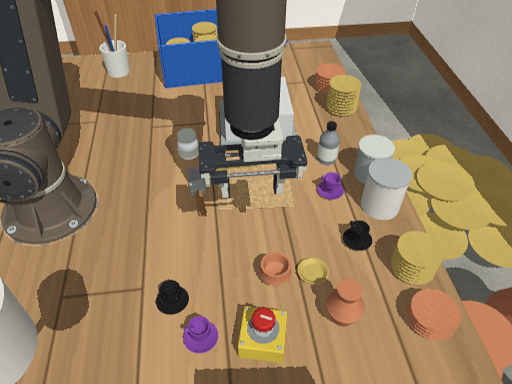

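The mushroom (263,319) is back at its raised image height: 319.3, against 319.5 up and 321.4 down. The robot touches nothing, so I'm handing in.

```bash
python3 -c "
from station import arm
print(arm.job_done())"
```

```text
the job is handed in; nothing more can be done
None
```

I handed the job in with all steps carried out (the hand-in returned no verdict): stop pressed, hood moved to the mat, all four gilt lamps upright on the deck, hood back down on its ledge, and the mushroom twisted clockwise and up again.

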